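Build the slatted riser for the tasting display

ROBOT

A 6-joint arm with a two-finger parallel gripper is mounted at the origin on the work surface. World frame = base frame: x ahead of the robot, y to its left, z up, the work surface at z = 0. Lengths are in mm, angles in rad, forces in N, time in s.
With the tool pointing down it reaches from about 300 to 775 mm from the base axis. Payload 14.6 kg.
Tool frame: the origin (TCP) lies midway between the tips of the shut fingers; the grasp point (between the pads) lies 19 mm behind it (manip.grasp_offset is the distance from the TCP to the grasp point, in mm); z points along the fingers, y is the line along which they close (so a half turn about z gives the same grasp; the last joint's range is limited). The gripper opens to 94 mm and grips with 3 to 60 N. Pads are 16 mm wide; open, the fingers measure 119 mm over their backs; the gripper's body (75 mm by 177 mm) begins 78 mm behind the grasp point.
Start: joints at [1.262, 0.3, 1.521, -0, 1.321, -0.067], TCP at [131.696, 533.99, 205.446] pointing down, gripper open.
Joint ranges: [-3.03, 3.03], [-0.79, 2.21], [0.23, 2.52], [-1.04, 4.18], [0, 3.07], [-2.55, 2.55]. Speed limits (rad/s): [2.22, 2.22, 2.57, 3.14, 3.14, 3.14].

INTERFACE

Orientations are given as [roll, pitch, yaw] about the fixed x, y, z axes, in that order (R = Rz(yaw) Ry(pitch) Rx(roll)).
In Python, from cell import manip, viewer gives the robot as it stands. The module is installed in compiled form; this text tells all that it offers.
- The arm moves only by the tool move_arm, never from a script. Its argument "moves" is a list of rows, each a list of 4 numbers: the shift along the tool's x, y, z in m, then the turn about the tool's z in rad. A call has 1 to 12 rows; each row is the pose to reach, as a shift and turn from the pose commanded when the call began, along the tool's axes at that moment; what a row does not reach only later rows make up. A row lasts 1/10 s, in which the tool goes at most 50 mm and 8.59 degrees, less where a joint would pass 70% of its speed; a pose out of reach is approached as far as the arm can. A call with a gripper value outside its range is refused whole. "jaw" is the finger opening in m, from 0 to 0.094, set as the call begins (left out, the last holds). The fingers move at their own pace and stop on an object; "squeeze" is the grip in N (left out, the last holds). Time passes only in rows, so rows that repeat a pose let the fingers close. It gives the time, the measured TCP pose, the force, the opening and the grip force at its end, in the units of the state.
- manip.read_state(): the state, without advancing time (a new reading comes with each control period).
- viewer.camera(name): name is "scene" or "top" or "wrist"; returns a dict with "frame" (420x560x3 uint8, blue, green, red), "z_map" (420x560 float32, mm along the optical axis (not along the pixel's ray), 0 where there is no reading), "fx", "fy", "cx", "cy" (pixels), "D" ([k1, k2, p1, p2, k3] as OpenCV has them; the pictures are not rectified), "origin" and "orientation" of the camera in the world. Camera axes: x right, y down, z forward; pixel columns grow to the right and rows downward; lengths in mm; the calibration is good to about 2 mm. A picture is of the moment at which its call begins.
- manip.sign_off(): hands the job in; it is judged then, once.
The state is a dict: "clock": time; "joints": joint angles; "qd": joint speeds; "effort": joint torques, N m; "eef_pos": TCP position; "eef_rot": TCP orientation; "wrist_force": force on the tool from outside, world axes, zero at the start; "moment": the same for the moment, N m; "finger_gap": finger opening in mm; "finger_force": force on a finger pad.
Only numpy, scipy, OpenCV 4.12 (cv2) and the standard library are available. Lean on these libraries where they do the work, as an engineer would, in place of code of your own. Each camera call takes 0.05 s, during which the arm holds its last target. There are 200 camera calls.

TASK

Build the display riser on the slate base, filling its brass square: lay all the walnut slats parallel to the base's long side, all the oak slats crosswise on them, then all the white slats crosswise on the oak; every layer is centred, with its outer two slats flush with two sides of the square and a third slat, if there is one, midway between. Then lift the top tray off the pile and set it centred on the riser, crosswise to the white slats, and finally stand the small white canister upright in that tray, leaving the other trays, the cup and the spoon where they are.

Things in the scene. Friction and masses are not known exactly. Their poses are not given: they have to be found in the camera images.
- square (a point): centre of the top face of the fixed slate base (270 x 200 mm, 10 mm thick, lying on the counter): the centre of its inlaid flush brass square, 180 x 180 mm. x along the base's long side, y along its short side, z up
- walnut1: one dark walnut slat, a flat bar 180 x 30 x 15 mm, 55 g; origin at its centre, x along its length, z through its 15 mm thickness. Starts flat in the dark walnut pile on the counter: the bottom one
- walnut2: one dark walnut slat, a flat bar 180 x 30 x 15 mm, 55 g; origin at its centre, x along its length, z through its 15 mm thickness. Starts flat in the dark walnut pile on the counter: the one on top of walnut1
- oak1: one light oak slat, a flat bar 180 x 30 x 15 mm, 55 g; origin at its centre, x along its length, z through its 15 mm thickness. Starts flat in the light oak pile on the counter: the bottom one
- oak2: one light oak slat, a flat bar 180 x 30 x 15 mm, 55 g; origin at its centre, x along its length, z through its 15 mm thickness. Starts flat in the light oak pile on the counter: the one on oak1
- oak3: one light oak slat, a flat bar 180 x 30 x 15 mm, 55 g; origin at its centre, x along its length, z through its 15 mm thickness. Starts flat in the light oak pile on the counter: the one on oak2; absent in some starts
- white1: one white-painted slat, a flat bar 180 x 30 x 15 mm, 55 g; origin at its centre, x along its length, z through its 15 mm thickness. Starts flat in the white-painted pile on the counter: the bottom one
- white2: one white-painted slat, a flat bar 180 x 30 x 15 mm, 55 g; origin at its centre, x along its length, z through its 15 mm thickness. Starts flat in the white-painted pile on the counter: the one on white1
- white3: one white-painted slat, a flat bar 180 x 30 x 15 mm, 55 g; origin at its centre, x along its length, z through its 15 mm thickness. Starts flat in the white-painted pile on the counter: the one on white2; absent in some starts
- tray3: the TOP tray of the pile of three, the one to use: copper tray 190 x 68 x 24 mm high, 0.2 kg; origin: centre of underside, x along its length, z up. Black foot (174 x 54 mm) is the lowest 12 mm; copper rim from 12 to 24 mm above underside, 68 mm wide outside, walls 4 mm; well floor at 16 mm (well 182 x 60 mm). Stacked trays nest foot in well, 16 mm apart
- tray2: middle tray of the pile, to be left there: same shape as tray3
- tray1: bottom tray of the pile, to be left there: same shape as tray3
- tin: small white canister, 50 mm diameter, body 50 mm tall, with a dark band under its lid and a black ball knob 18 mm in diameter whose centre is 63.5 mm above the underside (top at 72.5 mm); all one piece, 0.12 kg; origin at the centre of its underside, z up. Stands on the counter
- cup: blue ceramic cup, 68 mm across, 50 mm tall, a bystander, absent in some starts; origin at the centre of its underside
- scoop: metal spoon, 160 mm, lying on the counter beyond the left-hand work area, a bystander; origin under its middle

How it is judged:
By the outcome, as a careful person would: the job done as asked, in the order asked, and still so for the second after the job is handed in, with the robot touching nothing.
Of oak3, white3, cup only 1 to 3 are there at a start; the rules pass over those that are not, and their reading is None.
At some moment in a run one of tin may be knocked a few centimetres aside while the robot is not near it.
Once in a run the grip may slacken for a moment while it holds something.
It also fails if it takes over 200 s, if anything falls off the work surface, if the arm or the gripper's body presses on something with over 40 N, if the wrist force passes 120 N, or if a joint passes its speed limit or range.

## Working session

There is one attempt and no reset: what is moved stays moved. The work goes in short steps, Python scripts to look and compute and a tool call to move; the robot and the scene stay as the last step left them, time stands still between calls to the robot, and variables do not carry over. Pictures are saved under pics/ and viewed, at most 17 in all, crops included, and the job is handed in when it is done.

Besides the shell and the picture viewer there is one more tool, called as name([rows], argument=value, ...), one row to a line, values as JSON. move_arm: Moves the arm, as the interface text tells. Its arguments: {"type":"object","properties":{"moves":{"type":"array"},"jaw":{"type":"number"},"squeeze":{"type":"number"}},"required":["moves"]}

```bash
mkdir -p pics; cat > h.py <<'E'
from cell import manip, viewer
import numpy as np, cv2
from scipy.spatial.transform import Rotation as R
def cam(n):
    c=viewer.camera(n); return c
def K(c): return np.array([[c["fx"],0,c["cx"]],[0,c["fy"],c["cy"]],[0,0,1.]])
def Rm(c):
    o=np.array(c["orientation"],float)
    return o if o.shape==(3,3) else R.from_euler('xyz',o).as_matrix()
def cloud(c):
    h,w=c["z_map"].shape
    u,v=np.meshgrid(np.arange(w),np.arange(h))
    p=cv2.undistortPoints(np.stack([u,v],-1).reshape(-1,1,2).astype(np.float32),K(c),np.array(c["D"])).reshape(h,w,2)
    z=c["z_map"][...,None]
    P=np.concatenate([p*z,z],-1)@Rm(c).T+np.array(c["origin"])
    P[c["z_map"]==0]=np.nan
    return P
E
python3 - <<'E'
from h import *
print(manip.read_state())
for n in ("top","scene"):
    c=cam(n); cv2.imwrite(f"pics/{n}0.png",c["frame"]); print(n,c["origin"],c["orientation"],c["fx"],c["D"])
    np.save(f"{n}0.npy",cloud(c)); cv2.imwrite
E
```

```text
{'clock': 0.0, 'joints': array([ 1.26235912e+00,  3.00470910e-01,  1.52157747e+00, -4.62995921e-05,
        1.32071214e+00, -6.65904223e-02]), 'qd': array([-0.0007066 , -0.00053348, -0.00108414,  0.00153516,  0.00049402,
        0.00028669]), 'effort': array([ 2.04812983e-03, -5.31811059e+01, -3.52730048e+01,  7.09532993e-02,
        2.44644616e-02, -1.25809993e-04]), 'eef_pos': array([131.65153855, 533.73742025, 204.88796904]), 'eef_rot': array([-3.14042439e+00, -3.29645819e-05,  2.89975733e+00]), 'wrist_force': array([0.13031136, 0.49051947, 0.42290323]), 'moment': array([-0.01823079,  0.01732992,  0.0130892 ]), 'finger_force': 0.0, 'finger_gap': 93.9192465022396}
top [ 410.57957607   18.55366611 1238.98891342] [-3.01699115 -0.02790131 -1.58513091] 407.654195603353 [0.03447225 0.         0.         0.         0.        ]
scene [1220.38016446  694.58781395  666.64645638] [-2.12957737 -0.0168544   2.41149481] 400.45833600442126 [0.00591259 0.         0.         0.         0.        ]
```

View pics/top0.png

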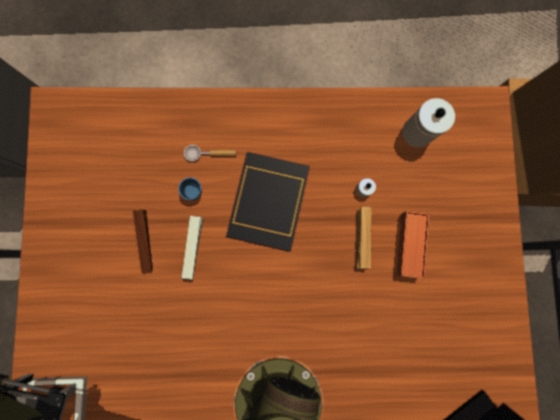

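View pics/scene0.png

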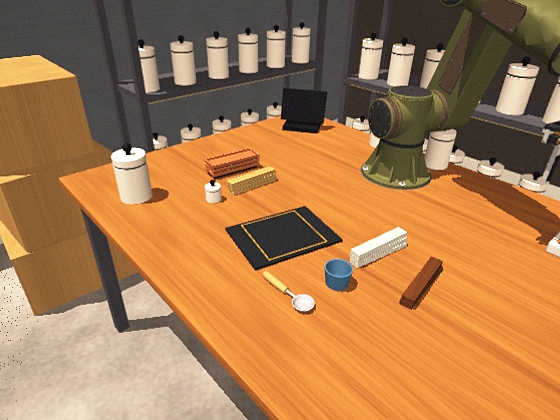

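Top view: slate base at px (268,200), walnut (143,241), white (191,248), oak (364,238), trays (414,246), tin (367,187), cup (190,190). The cup is present.

```bash
python3 - <<'E'
from h import *
P=np.load("top0.npy")
f=cv2.imread("pics/top0.png").astype(int)
print("table z",np.nanmedian(P[290:330,200:400,2]))
def rep(n,u0,u1,v0,v1,zmin):
    p=P[v0:v1,u0:u1].reshape(-1,3); p=p[p[:,2]>zmin]
    top=np.percentile(p[:,2],85); q=p[p[:,2]>top-6]
    r=cv2.minAreaRect(q[:,:2].astype(np.float32))
    print(n,len(q),"top",top.round(1),"c",np.round(r[0],1),np.round(r[1],1),round(r[2],1))
rep("walnut",128,160,200,280,12);rep("white",175,210,207,290,12);rep("oak",350,380,198,280,12)
rep("trays",392,440,203,290,12);rep("tin",350,385,172,205,12);rep("cup",170,210,170,210,12)
# base: dark pixels
m=(f.max(2)<60); m[:, :215]=0; m[:,320:]=0; m[:140]=0; m[260:]=0
q=P[m]; q=q[~np.isnan(q[:,0])]; print("base z",np.median(q[:,2]), cv2.minAreaRect(q[:,:2].astype(np.float32)),len(q))
c=cam("wrist"); print(c["origin"],c["orientation"],c["fx"])
s=manip.read_state(); Rt=R.from_euler('xyz',s["eef_rot"]).as_matrix()
print("cam in tool",Rt.T@(np.array(c["origin"])-s["eef_pos"]), "\n",(Rt.T@Rm(c)).round(3))
E
```

```text
table z 0.15723716154138856
walnut 610 top 32.8 c [472.  393.2] [179.4  30.2] 9.7
white 619 top 47.6 c [448.4 249.5] [ 30.4 178.8] 83.3
oak 600 top 46.6 c [ 470.6 -261.5] [ 30.9 177.6] 86.3
trays 1156 top 52.6 c [ 447.3 -402.1] [ 69.4 189.1] 82.2
tin 184 top 53.3 c [ 619.9 -271.4] [47.7 46.8] 21.8
cup 103 top 51.1 c [618.8 254.8] [64.5 65. ] 26.2
base z 10.18299183956583 ((584.48291015625, 25.234481811523438), (191.82276916503906, 265.03692626953125), 76.40518951416016) 4252
[ 49.54615996 553.12629392 384.8772213 ] [2.85090728e+00 3.24227221e-04 1.32957209e+00] 342.88366164229274
cam in tool [  84.34732748   -1.06522926 -179.84889787] 
 [[ 0.001 -0.958 -0.287]
 [ 1.     0.     0.001]
 [-0.001 -0.287  0.958]]
```

```bash
cat >> h.py <<'E'
def go(*ts):
    """targets (x,y,z mm, yaw deg) -> shifts in m along present tool axes + turn"""
    s=manip.read_state(); Rt=R.from_euler('xyz',s["eef_rot"]).as_matrix(); y0=np.degrees(s["eef_rot"][2])
    print("t %.1f"%s["clock"],s["eef_pos"].round(1),"yaw %.1f"%y0,"gap %.1f"%s["finger_gap"],"j6 %.2f"%s["joints"][5])
    for t in ts:
        d=Rt.T@(np.array(t[:3])-s["eef_pos"])/1000; dy=(t[3]-y0+180)%360-180
        print(t,"->",d.round(4),"turn",round(-np.radians(dy),4))
E
python3 -c "
from h import *
go((543,35,250,166.4))"
```

```text
t 0.1 [131.6 533.8 205. ] yaw 166.1 gap 94.2 j6 -0.07
(543, 35, 250, 166.4) -> [-0.5188 -0.3858 -0.0447] turn -0.0045
```

move_arm([
  [-0.519, -0.386, -0.045, -0.0045],
  [-0.519, -0.386, -0.045, -0.0045],
  [-0.519, -0.386, -0.045, -0.0045],
  [-0.519, -0.386, -0.045, -0.0045],
  [-0.519, -0.386, -0.045, -0.0045],
  [-0.519, -0.386, -0.045, -0.0045],
  [-0.519, -0.386, -0.045, -0.0045],
  [-0.519, -0.386, -0.045, -0.0045],
  [-0.519, -0.386, -0.045, -0.0045],
  [-0.519, -0.386, -0.045, -0.0045],
  [-0.519, -0.386, -0.045, -0.0045],
  [-0.519, -0.386, -0.045, -0.0045],
])

```text
clock: 1.35
eef_pos: [513.4, 70.2, 247.2]
eef_rot: [3.142, -0.0, 2.904]
wrist_force: [0.3, 1.8, -0.6]
finger_gap: 94.3
finger_force: 0.0
```

move_arm([
  [-0.04, -0.03, 0, 0],
  [-0.04, -0.03, 0, 0],
  [-0.04, -0.03, 0, 0],
  [-0.04, -0.03, 0, 0],
])

```text
clock: 1.75
eef_pos: [543.8, 34.4, 247.0]
eef_rot: [3.142, -0.0, 2.905]
wrist_force: [0.1, 0.8, 0.5]
finger_gap: 93.8
finger_force: 0.0
```

```bash
python3 -c "
from h import *
go((543,35,250,166.4))
c=cam('wrist'); cv2.imwrite('pics/w1.png',c['frame']); np.save('w1.npy',cloud(c))
"
```

```text
t 1.8 [543.8  34.4 247. ] yaw 166.4 gap 93.8 j6 -1.34
(543, 35, 250, 166.4) -> [ 0.0009  0.0004 -0.003 ] turn 0.0008
```

View pics/w1.png

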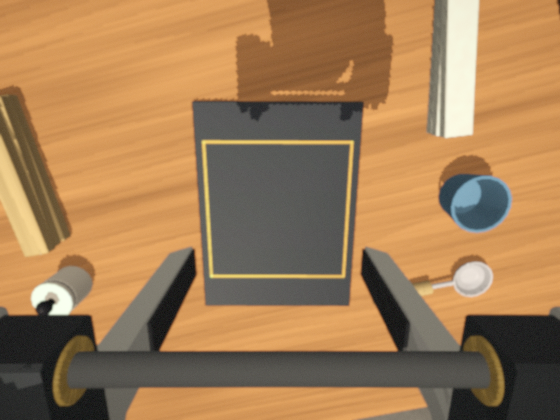

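The square is fully visible: brass corners near (202,141), (354,141), (346,278), (209,278). The fingers clear it.

```bash
cat >> h.py <<'E'
def onplane(c,uv,z):
    p=cv2.undistortPoints(np.array(uv,np.float32).reshape(-1,1,2),K(c),np.array(c["D"])).reshape(-1,2)
    d=np.c_[p,np.ones(len(p))]@Rm(c).T; o=np.array(c["origin"])
    return (o+d*((z-o[2])/d[:,2])[:,None])[:,:2]
def rect(q):
    r=cv2.minAreaRect(np.asarray(q,np.float32)); (w,h),a=r[1],r[2]
    if w<h: a+=90
    return np.round(r[0],1),np.round(sorted(r[1]),1),round((a+90)%180-90,2)
E
python3 - <<'E'
from h import *
c=cam('wrist'); f=c['frame'].astype(int)
m=(f[...,2]-f[...,0]>50); m[:, :199]=0; m[:,359:]=0; m[:130]=0; m[284:]=0
v,u=np.nonzero(m)
q=onplane(c,np.c_[u,v],10); print("brass",rect(q),len(q))
d=(f.max(2)<75);d[:100]=0; d[312:]=0; d[:,:190]=0;d[:,366:]=0
print("base", rect(onplane(c,np.argwhere(d & (np.arange(560)[None,:]>197)&(np.arange(560)[None,:]<361))[:,::-1],10)))
P=cloud(c); print("z base",np.nanmedian(P[150:270,220:340,2]),"table",np.nanmedian(P[200:260,380:420,2]))
t=cam('top'); f=t['frame'].astype(int); m=(f[...,2]-f[...,0]>40); m[:,:232]=0;m[:,306:]=0;m[:165]=0;m[:160]=0;m[240:]=0
n,l,st,_=cv2.connectedComponentsWithStats(m.astype(np.uint8),connectivity=8); print(st[1:])
E
```

```text
brass (array([589.3,  23.5]), array([191.5, 215.2]), 76.48) 3420
base (array([470.9,  75.4]), array([ 21.3, 144.5]), 76.42)
z base 10.612688047921608 table 0.7628848821584597
[[305 165   1   1   1]
 [232 166   4  70 223]
 [239 167  43  22 768]
 [285 166  21  74 822]
 [295 177   9  11  43]
 [254 189   1   1   1]
 [241 223   1   1   1]
 [272 222   1   1   1]
 [248 223  35  13 181]
 [270 225   1   1   1]
 [278 233   1   1   1]]
```

```bash
python3 - <<'E'
from h import *
c=cam('wrist'); f=c['frame'].astype(int)
m=((f[...,2]-f[...,0]>40)).astype(np.uint8)
n,l,st,_=cv2.connectedComponentsWithStats(m,connectivity=8)
for i in range(1,n):
    x,y,w,h,a=st[i]
    if 120<w<170 and h>100:
        v,u=np.nonzero(l==i); print(st[i], rect(onplane(c,np.c_[u,v],10)))
        # innermost edges per side
        cs=onplane(c,[[202,141],[354,141],[346,278],[209,278]],10); print(cs.round(1))
E
```

```text
[ 201  139  153  140 2802] (array([585.3,  22.4]), array([184. , 184.1]), 76.26)
[[477.4 -43.8]
 [519.8 133. ]
 [696.7  91.4]
 [653.6 -88.3]]
```

```bash
cat >> h.py <<'E'
def pile(c,cx,cy,zmin,r=125,show=True):
    P=cloud(c).reshape(-1,3); P=P[(np.hypot(P[:,0]-cx,P[:,1]-cy)<r)&(P[:,2]>zmin)]
    top=np.percentile(P[:,2],60); q=P[abs(P[:,2]-top)<5]
    print("top %.1f n %d"%(top,len(q)),rect(q[:,:2]))
E
python3 -c "
from h import *
go((431,386,247,189.7))"
```

```text
t 1.9 [544.   34.5 247.5] yaw 166.5 gap 94.1 j6 -1.34
(431, 386, 247, 189.7) -> [0.192  0.3154 0.0004] turn -0.4052
```

move_arm([
  [0.192, 0.315, 0, -0.405],
  [0.192, 0.315, 0, -0.405],
  [0.192, 0.315, 0, -0.405],
  [0.192, 0.315, 0, -0.405],
  [0.192, 0.315, 0, -0.405],
  [0.192, 0.315, 0, -0.405],
  [0.192, 0.315, 0, -0.405],
  [0.192, 0.315, 0, -0.405],
  [0.192, 0.315, 0, -0.405],
  [0.192, 0.315, 0, -0.405],
], jaw=0.06)

```text
clock: 2.95
eef_pos: [431.4, 384.8, 247.1]
eef_rot: [-3.141, 0.0, -2.973]
wrist_force: [-0.6, -0.1, -0.3]
finger_gap: 59.7
finger_force: 0.0
```

```bash
python3 -c "
from h import *
c=cam('wrist'); cv2.imwrite('pics/w2.png',c['frame'])
pile(c,472,393,20,110); pile(c,448,249.5,35,110)
go((472,393,80,189.7),(472,393,20,189.7))"
```

```text
top 362.5 n 20166 (array([409.9, 380.7]), array([ 27.5, 132.7]), -80.27)
top 361.3 n 5509 (array([418.6, 332.1]), array([28. , 44.9]), -80.53)
t 3.0 [431.8 384.3 247.2] yaw -170.4 gap 59.9 j6 -1.07
(472, 393, 80, 189.7) -> [-0.0411  0.0019  0.1672] turn -0.0017
(472, 393, 20, 189.7) -> [-0.0411  0.0019  0.2272] turn -0.0017
```

View pics/w2.png

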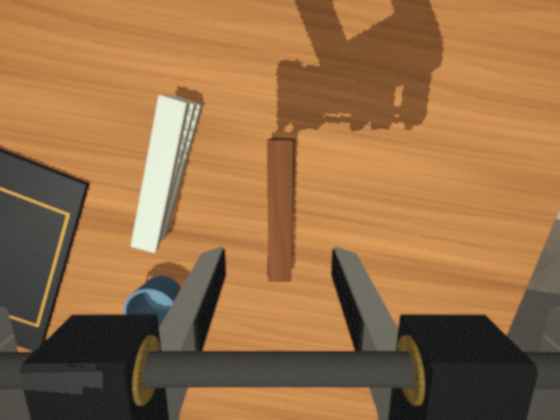

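Walnut pile between the fingers at px (268–295, 138–281), white at (132–200, 95–252). Depth filter needs an upper bound.

```bash
sed -i 's/&(P\[:,2\]>zmin)/\&(P[:,2]>zmin)\&(P[:,2]<90)/' h.py; python3 -c "
from h import *
c=cam('wrist')
pile(c,472,393,20,110); pile(c,448,249.5,35,110)
t=cam('top'); pile(t,448,249.5,35,110)
"
```

```text
top 30.8 n 3512 (array([469.3, 392.8]), array([ 30. , 178.6]), 9.61)
top 45.7 n 4340 (array([446.5, 247.6]), array([ 31.4, 179.3]), -6.81)
top 46.0 n 636 (array([448.5, 249.4]), array([ 30.7, 178.6]), -6.73)
```

```bash
python3 -c "
from h import *
go((469.3,392.8,60,189.6),(469.3,392.8,17.5,189.6))"
```

```text
t 3.1 [432.2 383.9 247.4] yaw -170.5 gap 60.0 j6 -1.07
(469.3, 392.8, 60, 189.6) -> [-0.038   0.0026  0.1874] turn -0.0011
(469.3, 392.8, 17.5, 189.6) -> [-0.038   0.0026  0.2299] turn -0.0011
```

move_arm([
  [-0.038, 0.0026, 0.09, 0],
  [-0.038, 0.0026, 0.187, 0],
  [-0.038, 0.0026, 0.187, 0],
  [-0.038, 0.0026, 0.187, 0],
  [-0.038, 0.0026, 0.2299, 0],
  [-0.038, 0.0026, 0.2299, 0],
  [-0.038, 0.0026, 0.2299, 0],
  [-0.038, 0.0026, 0.2299, 0],
])

```text
clock: 3.9
eef_pos: [470.1, 394.4, 20.2]
eef_rot: [3.14, 0.004, -2.974]
wrist_force: [-0.1, -0.5, 0.1]
finger_gap: 59.7
finger_force: 0.0
```

```bash
python3 -c "
from h import *
go((469.3,392.8,17.5,189.6),(469.3,392.8,120,189.6))"
```

```text
t 3.9 [470.1 394.4  20.2] yaw -170.4 gap 59.7 j6 -1.10
(469.3, 392.8, 17.5, 189.6) -> [ 0.001  -0.0014  0.0026] turn -0.0003
(469.3, 392.8, 120, 189.6) -> [ 0.0007 -0.0013 -0.0999] turn -0.0003
```

move_arm([
  [0.001, -0.0014, 0.0026, 0],
  [0.001, -0.0014, 0.0026, 0],
  [0.001, -0.0014, 0.0026, 0],
  [0.001, -0.0014, 0.0026, 0],
  [0.001, -0.0014, 0.0026, 0],
  [0.001, -0.0014, -0.04, 0],
  [0.001, -0.0014, -0.08, 0],
  [0.001, -0.0014, -0.08, 0],
  [0.001, -0.0014, -0.08, 0],
], jaw=0.02, squeeze=40)

```text
clock: 4.8
eef_pos: [468.1, 392.3, 97.5]
eef_rot: [3.141, 0.001, -2.974]
wrist_force: [-0.0, 0.3, -0.9]
finger_gap: 29.8
finger_force: 40.0
```

```bash
python3 -c "
from h import *
go((603.1,95.3,100,166.3))
c=cam('wrist'); cv2.imwrite('pics/w3.png',c['frame'])"
```

```text
t 4.8 [468.1 392.3  97.5] yaw -170.4 gap 29.8 j6 -1.10
(603.1, 95.3, 100, 166.3) -> [-0.0835 -0.3154 -0.0026] turn 0.4068
```

View pics/w3.png

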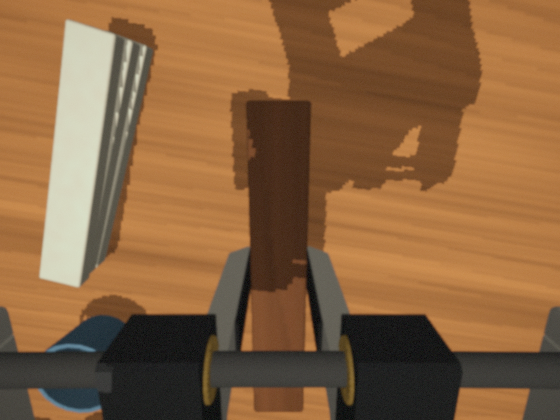

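Slat is held: near end corners (247,101), (311,101), far end (254,411), (302,411). I'll use it to calibrate the camera lateral bias.

```bash
python3 - <<'E'
from h import *
c=cam('wrist'); s=manip.read_state(); Rt=R.from_euler('xyz',s["eef_rot"]).as_matrix()
q=onplane(c,[[247,101],[311,101],[302.5,411],[254,411]],s["eef_pos"][2]+12.5)
d=np.c_[q-s["eef_pos"][:2],np.zeros(4)]@Rt
print(d.round(1)); print(d.mean(0).round(1))
E
```

```text
[[ 87.6 -15.1   0.2]
 [ 87.6  14.7   0.2]
 [-94.5  14.5  -0.2]
 [-94.5 -15.4  -0.2]]
[-3.5 -0.3 -0. ]
```

move_arm([
  [-0.0835, -0.3154, -0.0026, 0.407],
  [-0.0835, -0.3154, -0.0026, 0.407],
  [-0.0835, -0.3154, -0.0026, 0.407],
  [-0.0835, -0.3154, -0.0026, 0.407],
  [-0.0835, -0.3154, -0.0026, 0.407],
  [-0.0835, -0.3154, -0.0026, 0.407],
  [-0.0835, -0.3154, -0.0026, 0.407],
  [-0.0835, -0.3154, -0.0026, 0.407],
  [-0.0835, -0.3154, -0.0026, 0.407],
  [-0.0835, -0.3154, -0.0026, 0.407],
  [-0.0835, -0.3154, -0.0026, 0.407],
])

```text
clock: 6.0
eef_pos: [602.5, 96.4, 99.5]
eef_rot: [-3.141, -0.001, 2.904]
wrist_force: [-0.1, 0.6, -0.5]
finger_gap: 29.7
finger_force: 40.0
```

```bash
python3 -c "
from h import *
go((603.1,95.3,50,166.3),(603.1,95.3,13.5,166.3))"
```

```text
t 6.0 [602.5  96.4  99.5] yaw 166.4 gap 29.7 j6 -1.23
(603.1, 95.3, 50, 166.3) -> [-0.0009 -0.0009  0.0495] turn 0.0013
(603.1, 95.3, 13.5, 166.3) -> [-0.0009 -0.0009  0.086 ] turn 0.0013
```

move_arm([
  [0.0016, -0.0009, 0.04, 0.0013],
  [0.0016, -0.0009, 0.07, 0.0013],
  [0.0016, -0.0009, 0.082, 0.0013],
  [0.0016, -0.0009, 0.082, 0.0013],
  [0.0016, -0.0009, 0.082, 0.0013],
  [0.0016, -0.0009, 0.082, 0.0013],
])

```text
clock: 6.6
eef_pos: [602.1, 95.0, 19.5]
eef_rot: [3.141, 0.002, 2.901]
wrist_force: [0.2, -0.5, -0.1]
finger_gap: 29.7
finger_force: 40.0
```

```bash
python3 - <<'E'
from h import *
go((603.1,95.3,13.5,166.3))
c=cam('wrist'); cv2.imwrite('pics/w4.png',cv2.resize(c['frame'],(800,600),interpolation=cv2.INTER_CUBIC))
E
```

```text
t 6.6 [602.1  95.   19.5] yaw 166.2 gap 29.7 j6 -1.23
(603.1, 95.3, 13.5, 166.3) -> [-0.0009  0.0005  0.006 ] turn -0.0013
```

View pics/w4.png

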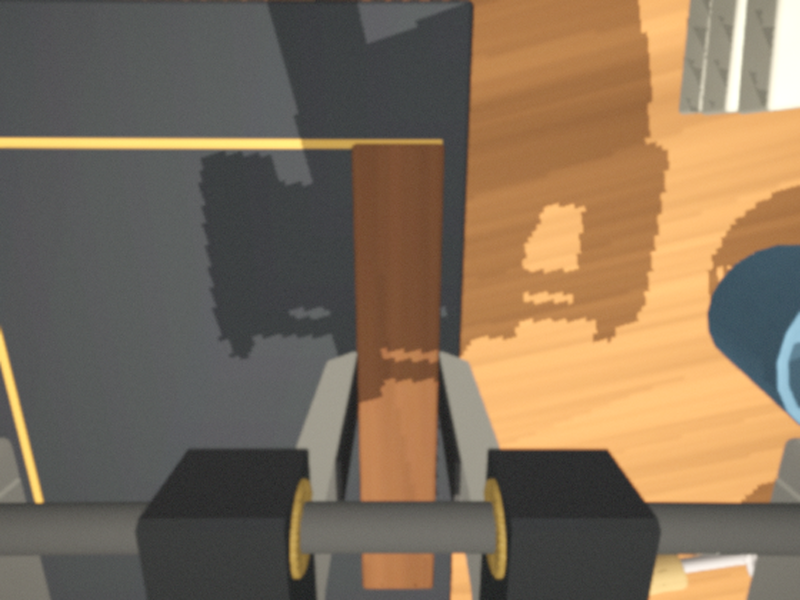

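Brass near line outer edge at v≈138, its right corner at u≈443 (enlarged); slat near edge at v≈145, right corner u≈443.

```bash
python3 - <<'E'
from h import *
c=cam('wrist'); s=manip.read_state(); Rt=R.from_euler('xyz',s["eef_rot"]).as_matrix(); k=.7
print(s["eef_pos"].round(1))
def T(p,z): q=onplane(c,np.array(p)*k,z); return (np.c_[q-s["eef_pos"][:2],np.zeros(len(q))]@Rt).round(1)[:,:2]
print("brass",T([[0,138],[443,138],[443,141]],10))
for z in (30,32): print("slat",T([[353,146],[443,144],[434,588],[363,588]],z))
E
```

```text
[601.9  94.9  19.2]
brass [[  89.3 -144.9]
 [  89.9   15.8]
 [  88.9   15.9]]
slat [[ 86.8 -15.5]
 [ 87.5  14.1]
 [-96.9  15.2]
 [-96.9 -15.7]]
slat [[ 86.8 -15.3]
 [ 87.4  13.9]
 [-94.8  15. ]
 [-94.7 -15.6]]
```

move_arm([
  [0.0023, 0.0008, 0, 0],
  [0.0023, 0.0008, 0.004, 0],
  [0.0023, 0.0008, 0.006, 0],
  [0.0023, 0.0008, 0.006, 0],
  [0.0023, 0.0008, 0.006, 0],
])

```text
clock: 7.2
eef_pos: [599.1, 96.0, 11.7]
eef_rot: [-3.141, -0.0, 2.901]
wrist_force: [-0.1, 0.4, 0.1]
finger_gap: 29.9
finger_force: 40.0
```

```bash
cat >> h.py <<'E'
def held(c=None):
    c=c or cam('wrist'); s=manip.read_state(); Rt=R.from_euler('xyz',s["eef_rot"]).as_matrix()
    p=((cloud(c)-s["eef_pos"])@Rt).reshape(-1,3); p=p[(p[:,0]>45)&(p[:,0]<130)&(abs(p[:,1])<25)]
    p=p[abs(p[:,2]+13)<9]; zt=np.median(p[:,2]); q=p[abs(p[:,2]-zt)<4]
    print("held: near end x %.1f  y %.1f..%.1f  top above tip %.1f, n %d"%(np.percentile(q[:,0],99.5),*np.percentile(q[:,1],[1,99]),-zt,len(q)))
E
python3 -c "
from h import *
go((603.1,95.3,13.5,166.3)); held(); print(manip.read_state()['wrist_force'])"
```

```text
t 7.2 [599.1  96.   11.7] yaw 166.2 gap 29.9 j6 -1.23
(603.1, 95.3, 13.5, 166.3) -> [-0.004   0.0002 -0.0018] turn -0.0015
held: near end x 87.9  y -15.4..13.8  top above tip 15.5, n 5744
[-0.2128314   0.09286684 -0.21738048]
```

move_arm([
  [0, 0, 0.0015, 0],
  [0, 0, 0.0015, 0],
  [0, 0, 0.0015, 0],
])

```text
clock: 7.55
eef_pos: [599.3, 96.1, 10.3]
eef_rot: [3.142, 0.0, 2.901]
wrist_force: [1.1, 1.1, 0.2]
finger_gap: 29.7
finger_force: 40.3
```

move_arm([
  [0, 0, 0, 0],
  [0, 0, 0, 0],
  [0, 0, 0, 0],
  [0, 0, -0.04, 0],
  [0, 0, -0.09, 0],
  [0, 0, -0.14, 0],
  [0, 0, -0.14, 0],
  [0, 0, -0.14, 0],
], jaw=0.05)

```text
clock: 8.35
eef_pos: [599.4, 96.1, 151.0]
eef_rot: [3.141, 0.002, 2.901]
wrist_force: [-0.2, 0.4, -0.7]
finger_gap: 49.4
finger_force: 0.0
```

```bash
python3 - <<'E'
from h import *
go((471.5,393.2,150,189.6))
c=cam('wrist'); cv2.imwrite('pics/w5.png',cv2.resize(c['frame'],(800,600),interpolation=cv2.INTER_CUBIC))
E
```

```text
t 8.3 [599.4  96.1 151. ] yaw 166.2 gap 49.4 j6 -1.23
(471.5, 393.2, 150, 189.6) -> [0.195  0.2581 0.0008] turn -0.4081
```

View pics/w5.png

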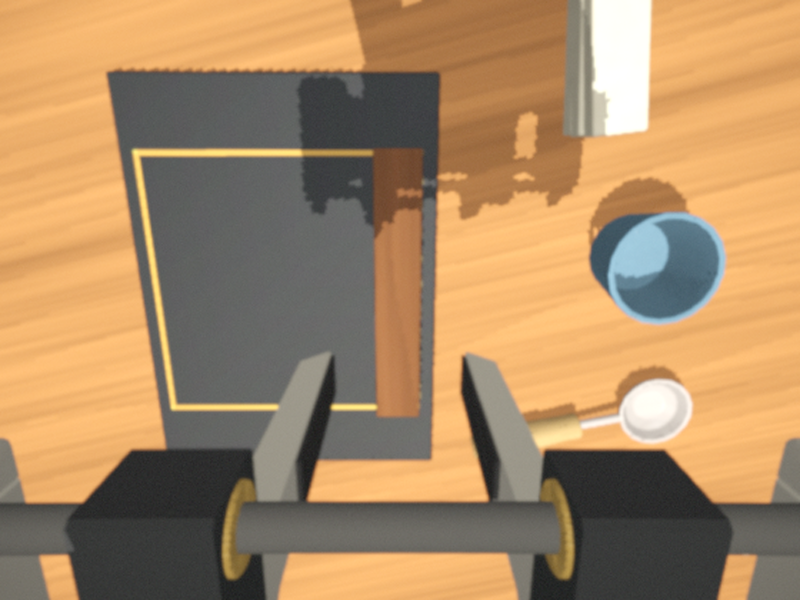

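The first slat is flush on the near line (v≈149) and the side; next walnut.

move_arm([
  [0.195, 0.258, 0, -0.408],
  [0.195, 0.258, 0, -0.408],
  [0.195, 0.258, 0, -0.408],
  [0.195, 0.258, 0, -0.408],
  [0.195, 0.258, 0, -0.408],
  [0.195, 0.258, 0, -0.408],
  [0.195, 0.258, 0, -0.408],
  [0.195, 0.258, 0.05, -0.408],
  [0.195, 0.258, 0.1, -0.408],
  [0.195, 0.258, 0.11, -0.408],
  [0.195, 0.258, 0.11, -0.408],
  [0.195, 0.258, 0.11, -0.408],
])

```text
clock: 9.6
eef_pos: [472.2, 393.5, 42.1]
eef_rot: [3.141, 0.002, -2.975]
wrist_force: [0.4, -0.6, 0.2]
finger_gap: 49.8
finger_force: 0.0
```

```bash
python3 -c "
from h import *
go((471.5,393.2,2.5,189.6)); pile(cam('top'),471,393,7)"
```

```text
t 9.6 [472.2 393.5  42.1] yaw -170.4 gap 49.8 j6 -1.10
(471.5, 393.2, 2.5, 189.6) -> [ 0.0008 -0.0002  0.0396] turn -0.0005
top 16.0 n 195 (array([474.9, 394.6]), array([ 30.2, 171.8]), 7.58)
```

move_arm([
  [0.0008, 0, 0.03, 0],
  [0.0008, 0, 0.0395, 0],
  [0.0008, 0, 0.0395, 0],
  [0.0008, 0, 0.0395, 0],
])

```text
clock: 10.05
eef_pos: [471.1, 393.3, 2.1]
eef_rot: [3.141, 0.001, -2.974]
wrist_force: [-0.6, -0.3, 0.4]
finger_gap: 50.0
finger_force: 0.0
```

move_arm([
  [0, 0, 0, 0],
  [0, 0, 0, 0],
  [0, 0, 0, 0],
  [0, 0, 0, 0],
  [0, 0, -0.04, 0],
  [0, 0, -0.08, 0],
  [0, 0, -0.08, 0],
  [0, 0, -0.08, 0],
  [0, 0, -0.08, 0],
], jaw=0.02)

```text
clock: 10.95
eef_pos: [469.9, 392.5, 79.3]
eef_rot: [-3.141, -0.002, -2.974]
wrist_force: [-0.7, -0.2, -0.3]
finger_gap: 29.8
finger_force: 39.7
```

```bash
python3 -c "
from h import *
held(); go((566.7,-50.2,85,166.3))"
```

```text
held: near end x 90.3  y -13.6..15.6  top above tip 14.5, n 6003
t 11.0 [469.9 392.5  79.2] yaw -170.4 gap 29.6 j6 -1.10
(566.7, -50.2, 85, 166.3) -> [-0.0217 -0.4527 -0.0053] turn 0.4065
```

move_arm([
  [-0.022, -0.453, -0.005, 0.407],
  [-0.022, -0.453, -0.005, 0.407],
  [-0.022, -0.453, -0.005, 0.407],
  [-0.022, -0.453, -0.005, 0.407],
  [-0.022, -0.453, -0.005, 0.407],
  [-0.022, -0.453, -0.005, 0.407],
  [-0.022, -0.453, -0.005, 0.407],
  [-0.022, -0.453, -0.005, 0.407],
  [-0.022, -0.453, -0.005, 0.407],
  [-0.022, -0.453, 0.02, 0.407],
  [-0.022, -0.453, 0.04, 0.407],
  [-0.022, -0.453, 0.04, 0.407],
])

```text
clock: 12.2
eef_pos: [565.6, -50.2, 37.2]
eef_rot: [-3.141, -0.006, 2.901]
wrist_force: [-0.4, -0.4, -0.8]
finger_gap: 29.9
finger_force: 39.7
```

```bash
python3 -c "
from h import *
import time
go((566.4,-50.1,11.5,166.3));held()"
```

```text
t 12.2 [565.6 -50.2  37.2] yaw 166.2 gap 29.9 j6 -1.48
(566.4, -50.1, 11.5, 166.3) -> [-0.0009  0.0003  0.0257] turn -0.0013
held: near end x 90.9  y -14.3..15.0  top above tip 12.7, n 6072
```

move_arm([
  [-0.0005, 0.0003, 0.015, -0.001],
  [-0.0005, 0.0003, 0.0255, -0.001],
  [-0.0005, 0.0003, 0.0255, -0.001],
  [-0.0005, 0.0003, 0.0255, -0.001],
])

```text
clock: 12.65
eef_pos: [568.2, -49.7, 15.3]
eef_rot: [-3.142, -0.0, 2.903]
wrist_force: [-0.1, 0.3, -0.4]
finger_gap: 29.7
finger_force: 39.7
```

```bash
python3 - <<'E'
from h import *
go((566.4,-50.1,11.5,166.3));held()
c=cam('wrist'); cv2.imwrite('pics/w6.png',cv2.resize(c['frame'],(800,600),interpolation=cv2.INTER_CUBIC))
E
```

```text
t 12.7 [568.2 -49.7  15.3] yaw 166.3 gap 29.7 j6 -1.48
(566.4, -50.1, 11.5, 166.3) -> [ 0.0017 -0.0009  0.0038] turn 0.0009
held: near end x 90.2  y -13.8..15.4  top above tip 14.1, n 5989
```

View pics/w6.png

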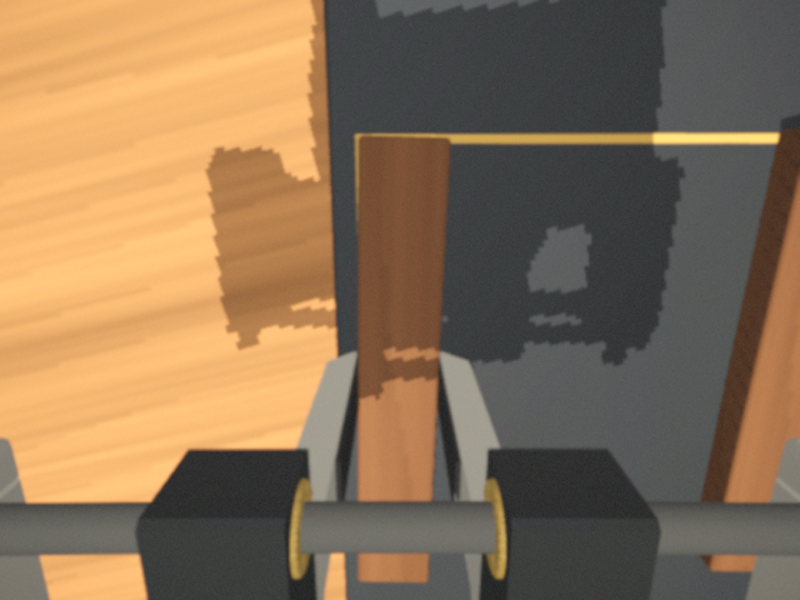

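move_arm([
  [0.0016, -0.001, 0, 0],
  [0.0016, -0.001, 0.002, 0],
  [0.0016, -0.001, 0.003, 0],
  [0.0016, -0.001, 0.003, 0],
  [0.0016, -0.001, 0.003, 0],
])

```text
clock: 13.25
eef_pos: [566.4, -50.5, 12.3]
eef_rot: [3.142, -0.0, 2.903]
wrist_force: [-0.3, 0.4, -0.1]
finger_gap: 29.9
finger_force: 39.7
```

```bash
python3 - <<'E'
from h import *
go((566.4,-50.1,11.5,166.3));held()
E
```

```text
t 13.2 [566.4 -50.5  12.3] yaw 166.3 gap 29.9 j6 -1.49
(566.4, -50.1, 11.5, 166.3) -> [0.0001 0.0003 0.0008] turn 0.0004
held: near end x 90.0  y -13.8..15.4  top above tip 14.4, n 5967
```

move_arm([
  [0, 0, 0.001, 0],
  [0, 0, 0.001, 0],
  [0, 0, 0.001, 0],
])

```text
clock: 13.6
eef_pos: [566.4, -50.5, 11.3]
eef_rot: [-3.142, -0.0, 2.903]
wrist_force: [1.3, -0.3, 0.1]
finger_gap: 29.6
finger_force: 39.7
```

move_arm([
  [0, 0, 0, 0],
  [0, 0, 0, 0],
  [0, 0, 0, 0],
  [0, 0, -0.04, 0],
  [0, 0, -0.09, 0],
  [0, 0, -0.14, 0],
  [0.043, -0.228, -0.14, -0.175],
  [0.043, -0.228, -0.14, -0.175],
  [0.043, -0.228, -0.14, -0.175],
  [0.043, -0.228, -0.14, -0.175],
  [0.043, -0.228, -0.14, -0.175],
  [0.043, -0.228, -0.14, -0.175],
], jaw=0.05)

```text
clock: 14.8
eef_pos: [469.0, -265.1, 151.4]
eef_rot: [-3.141, -0.0, 3.074]
wrist_force: [-0.3, 0.5, -0.1]
finger_gap: 50.3
finger_force: 0.0
```

```bash
python3 - <<'E'
from h import *
c=cam('wrist'); pile(c,470,-261,35); t=cam('top'); pile(t,470,-261,35); pile(t,603,95,18,100); pile(t,567,-50,18,100)
go((470.6,-261.5,80,176.3),(470.6,-261.5,32.5,176.3))
E
```

```text
top 46.0 n 7792 (array([ 483.4, -317.8]), array([138.2, 216.2]), -3.49)
top 45.4 n 155 (array([ 487.1, -314.4]), array([135.6, 141.9]), -1.03)
top 25.7 n 580 (array([602.3,  97.7]), array([ 30.5, 179.2]), -14.02)
top 25.6 n 565 (array([567.9, -47.9]), array([ 29.8, 179.3]), -15.57)
t 14.9 [ 470.5 -262.2  151.3] yaw 176.3 gap 50.1 j6 -2.08
(470.6, -261.5, 80, 176.3) -> [-0.      0.0007  0.0713] turn -0.0006
(470.6, -261.5, 32.5, 176.3) -> [-0.      0.0007  0.1188] turn -0.0006
```

```bash
python3 - <<'E'
from h import *
c=cam('wrist'); pile(c,470,-263,35,93); held(c)
go((470,-263,32.5,176.3))
E
```

```text
top 45.8 n 6931 (array([ 468.3, -263. ]), array([ 30. , 179.9]), -2.87)
  return _methods._mean(a, axis=axis, dtype=dtype,
  ret = ret.dtype.type(ret / rcount)
Traceback (most recent call last):
  File "h.py", line 41, in held
    print("held: near end x %.1f  y %.1f..%.1f  top above tip %.1f, n %d"%(np.percentile(q[:,0],99.5),*np.percentile(q[:,1],[1,99]),-zt,len(q)))
                                                                           ~~~~~~~~~~~~~^^^^^^^^^^^^^
IndexError: index -1 is out of bounds for axis 0 with size 0
```

move_arm([
  [0.0007, -0.0008, 0.05, -0.008],
  [0.0007, -0.0008, 0.1, -0.008],
  [0.0007, -0.0008, 0.118, -0.008],
  [0.0007, -0.0008, 0.118, -0.008],
  [0.0007, -0.0008, 0.118, -0.008],
  [0.0007, -0.0008, 0.118, -0.008],
])

```text
clock: 15.55
eef_pos: [471.1, -262.7, 35.0]
eef_rot: [-3.14, 0.002, 3.087]
wrist_force: [0.6, -0.2, -0.0]
finger_gap: 49.9
finger_force: 0.0
```

move_arm([
  [0, 0, 0, 0],
  [0, 0, 0, 0],
  [0, 0, 0, 0],
  [0, 0, 0, 0],
  [0, 0, -0.04, 0],
  [0, 0, -0.06, 0],
  [0, 0, -0.06, 0],
  [0, 0, -0.06, 0],
  [0, 0, -0.06, 0],
], jaw=0.02)

```text
clock: 16.45
eef_pos: [469.4, -262.3, 91.9]
eef_rot: [3.141, -0.002, 3.086]
wrist_force: [-0.0, -0.1, -0.6]
finger_gap: 29.5
finger_force: 40.0
```

```bash
cat >> h.py <<'E'
C=np.array([584.5,22.6]); A=np.radians(-13.75)
ex=np.array([np.cos(A),np.sin(A)]); ey=np.array([-np.sin(A),np.cos(A)])
def slot(bx,by): return C+bx*ex+by*ey
E
python3 -c "
from h import *
held()
for b in (-75,0,75): print(b,slot(b,0).round(1))
x,y=slot(75,0); go((x,y,95,76.3))"
```

```text
held: near end x 91.6  y -15.3..14.0  top above tip 11.8, n 6070
-75 [511.6  40.4]
0 [584.5  22.6]
75 [657.4   4.8]
t 16.5 [ 469.4 -262.3   92. ] yaw 176.8 gap 29.5 j6 -2.09
(np.float64(657.3506552359946), np.float64(4.773558075537018), 95, 76.3) -> [-0.1728  0.2771 -0.0031] turn 1.7543
```

move_arm([
  [-0.173, 0.276, -0.01, 1.754],
  [-0.173, 0.276, -0.01, 1.754],
  [-0.173, 0.276, -0.01, 1.754],
  [-0.173, 0.276, -0.01, 1.754],
  [-0.173, 0.276, -0.01, 1.754],
  [-0.173, 0.276, -0.01, 1.754],
  [-0.173, 0.276, -0.01, 1.754],
  [-0.173, 0.276, -0.01, 1.754],
  [-0.173, 0.276, -0.01, 1.754],
  [-0.173, 0.276, -0.01, 1.754],
  [-0.173, 0.276, -0.01, 1.754],
  [-0.173, 0.276, -0.01, 1.754],
])

```text
clock: 17.7
eef_pos: [657.6, 3.4, 101.8]
eef_rot: [-3.14, 0.0, 1.33]
wrist_force: [0.5, 0.2, 0.5]
finger_gap: 29.8
finger_force: 40.0
```

```bash
python3 -c "
from h import *
x,y=slot(75,-1.1); go((x,y,40,76.3))"
```

```text
t 17.7 [657.6   3.4 101.8] yaw 76.2 gap 29.8 j6 0.19
(np.float64(657.0892007544359), np.float64(3.7050817987424303), 40, 76.3) -> [ 0.0002 -0.0005  0.0618] turn -0.0015
```

move_arm([
  [0, -0.0005, 0.03, -0.001],
  [0, -0.0005, 0.06, -0.001],
  [0, -0.0005, 0.07, -0.001],
  [0, -0.0005, 0.07, -0.001],
  [0, -0.0005, 0.07, -0.001],
  [0, -0.0005, 0.07, -0.001],
  [0, -0.0005, 0.07, -0.001],
])

```text
clock: 18.4
eef_pos: [658.0, 3.5, 34.2]
eef_rot: [3.14, -0.0, 1.337]
wrist_force: [0.3, -0.3, -0.8]
finger_gap: 29.5
finger_force: 40.0
```

```bash
python3 - <<'E'
from h import *
x,y=slot(75,-1.1); go((x,y,28.5,76.3)); c=cam('wrist'); held(c)
cv2.imwrite('pics/w7.png',cv2.resize(c['frame'],(800,600),interpolation=cv2.INTER_CUBIC))
E
```

```text
t 18.4 [658.    3.5  34.2] yaw 76.6 gap 29.5 j6 0.18
(np.float64(657.0892007544359), np.float64(3.7050817987424303), 28.5, 76.3) -> [ 0.     -0.001   0.0057] turn 0.0056
held: near end x 90.1  y -14.8..14.4  top above tip 12.2, n 5895
```

View pics/w7.png

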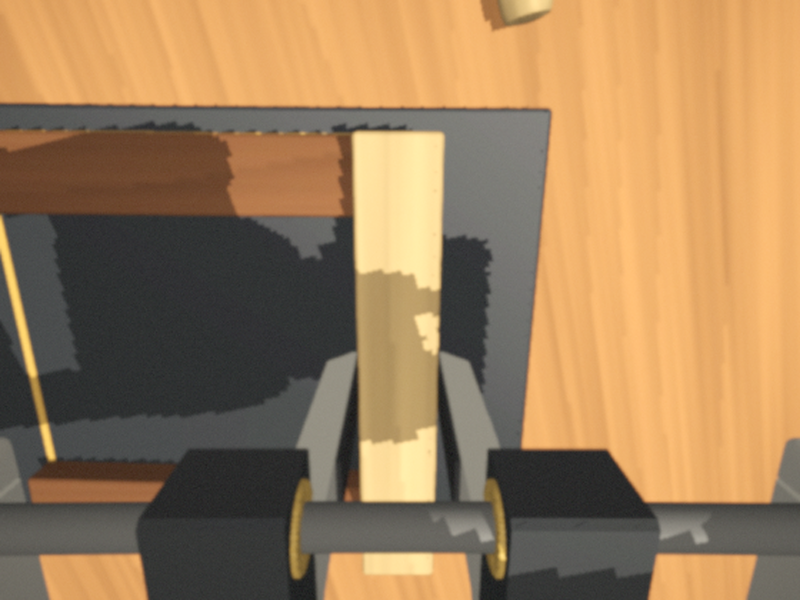

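Oak near edge (v≈131) lines up with the walnut outer edge (v≈131). Lower and release.

move_arm([
  [0, -0.0007, 0.002, 0.003],
  [0, -0.0007, 0.0045, 0.003],
  [0, -0.0007, 0.0045, 0.003],
  [0, -0.0007, 0.0045, 0.003],
])

```text
clock: 18.85
eef_pos: [656.8, 3.7, 28.7]
eef_rot: [-3.141, 0.0, 1.334]
wrist_force: [-0.4, -0.4, 0.0]
finger_gap: 29.5
finger_force: 40.0
```

```bash
python3 - <<'E'
from h import *
x,y=slot(75,-1.1); go((x,y,28.5,76.3),(469.5,-263,160,177)); held(); print(manip.read_state()['wrist_force'])
E
```

```text
t 18.9 [656.8   3.7  28.7] yaw 76.5 gap 29.5 j6 0.19
(np.float64(657.0892007544359), np.float64(3.7050817987424303), 28.5, 76.3) -> [0.0001 0.0002 0.0002] turn 0.0026
(469.5, -263, 160, 177) -> [-0.3031 -0.1197 -0.1313] turn -1.7549
held: near end x 90.0  y -14.9..14.4  top above tip 12.0, n 5893
[-0.29199995  0.40123037 -0.71225499]
```

move_arm([
  [0, 0, 0.001, 0.003],
  [0, 0, 0.001, 0.003],
  [0, 0, 0.001, 0.003],
])

```text
clock: 19.2
eef_pos: [656.9, 3.6, 28.6]
eef_rot: [3.141, 0.0, 1.331]
wrist_force: [-4.1, -0.5, 6.5]
finger_gap: 29.5
finger_force: 40.0
```

move_arm([
  [0, 0, 0, 0],
  [0, 0, 0, 0],
  [0, 0, 0, 0],
  [0, 0, -0.04, 0],
  [0, 0, -0.08, 0],
  [0, 0, -0.1, 0],
], jaw=0.05)

```text
clock: 19.8
eef_pos: [657.9, 3.6, 131.4]
eef_rot: [3.138, -0.001, 1.331]
wrist_force: [-1.2, 0.0, -0.2]
finger_gap: 50.2
finger_force: 0.0
```

move_arm([
  [-0.303, -0.12, 0, -1.757],
  [-0.303, -0.12, 0, -1.757],
  [-0.303, -0.12, 0, -1.757],
  [-0.303, -0.12, 0, -1.757],
  [-0.303, -0.12, 0, -1.757],
  [-0.303, -0.12, 0, -1.757],
  [-0.303, -0.12, 0, -1.757],
  [-0.303, -0.12, 0, -1.757],
  [-0.303, -0.12, 0, -1.757],
  [-0.303, -0.12, 0, -1.757],
  [-0.303, -0.12, 0, -1.757],
  [-0.303, -0.12, 0.03, -1.757],
])

```text
clock: 21.0
eef_pos: [470.1, -263.4, 100.5]
eef_rot: [-3.138, 0.005, 3.094]
wrist_force: [0.5, -0.5, -1.1]
finger_gap: 49.9
finger_force: 0.0
```

```bash
python3 - <<'E'
from h import *
go((469.8,-263,17.5,177)); t=cam('top'); pile(t,470,-263,20,93); print(slot(75,0)); pile(t,657,5,33,100)
E
```

```text
t 21.0 [ 470.1 -263.4  100.5] yaw 177.3 gap 49.9 j6 -2.10
(469.8, -263, 17.5, 177) -> [0.0008 0.0006 0.083 ] turn 0.0052
top 30.0 n 136 (array([ 495.9, -263.1]), array([ 31.1, 124.8]), -5.53)
[657.35065524   4.77355808]
top 40.7 n 581 (array([657.8,   7.4]), array([ 31.3, 179. ]), 76.52)
```

move_arm([
  [0.0005, 0.0004, 0.05, 0.003],
  [0.0005, 0.0004, 0.083, 0.003],
  [0.0005, 0.0004, 0.083, 0.003],
  [0.0005, 0.0004, 0.083, 0.003],
  [0.0005, 0.0004, 0.083, 0.003],
])

```text
clock: 21.55
eef_pos: [469.0, -262.5, 16.9]
eef_rot: [-3.14, 0.002, 3.084]
wrist_force: [0.2, -1.2, 0.3]
finger_gap: 50.4
finger_force: 0.0
```

move_arm([
  [0, 0, 0, 0],
  [0, 0, 0, 0],
  [0, 0, 0, 0],
  [0, 0, 0, 0],
  [0, 0, -0.05, 0],
  [0, 0, -0.09, 0],
  [0, 0, -0.09, 0],
  [0, 0, -0.09, 0],
  [0, 0, -0.09, 0],
], jaw=0.02)

```text
clock: 22.45
eef_pos: [467.4, -261.4, 103.5]
eef_rot: [3.141, -0.002, 3.085]
wrist_force: [-0.1, 0.6, -0.8]
finger_gap: 29.7
finger_force: 39.7
```

```bash
python3 -c "
from h import *
held(); x,y=slot(0,0); go((x,y,110,76.3))"
```

```text
held: near end x 91.4  y -13.7..15.6  top above tip 15.2, n 6272
t 22.5 [ 467.4 -261.4  103.4] yaw 176.8 gap 29.2 j6 -2.09
(np.float64(584.5), np.float64(22.6), 110, 76.3) -> [-0.1009  0.2902 -0.0065] turn 1.7536
```

move_arm([
  [-0.101, 0.29, -0.007, 1.753],
  [-0.101, 0.29, -0.007, 1.753],
  [-0.101, 0.29, -0.007, 1.753],
  [-0.101, 0.29, -0.007, 1.753],
  [-0.101, 0.29, -0.007, 1.753],
  [-0.101, 0.29, -0.007, 1.753],
  [-0.101, 0.29, -0.007, 1.753],
  [-0.101, 0.29, -0.007, 1.753],
  [-0.101, 0.29, -0.007, 1.753],
  [-0.101, 0.29, -0.007, 1.753],
  [-0.101, 0.29, -0.007, 1.753],
  [-0.101, 0.29, 0.03, 1.753],
])

```text
clock: 23.7
eef_pos: [587.1, 22.1, 77.0]
eef_rot: [3.136, -0.001, 1.358]
wrist_force: [1.3, 0.1, -1.4]
finger_gap: 29.7
finger_force: 39.7
```

move_arm([
  [0, 0, 0.035, 0],
  [0, 0, 0.04, 0],
  [0, 0, 0.04, 0],
  [0, 0, 0.04, 0],
  [0, 0, 0.04, 0],
])

```text
clock: 24.2
eef_pos: [586.0, 22.0, 36.4]
eef_rot: [3.139, -0.0, 1.365]
wrist_force: [-0.8, -0.2, -0.1]
finger_gap: 29.7
finger_force: 39.7
```

```bash
python3 - <<'E'
from h import *
x,y=slot(0,0.5); go((x,y,28.5,76.3)); held()
E
```

```text
t 24.2 [586.   22.   36.4] yaw 78.2 gap 29.7 j6 0.18
(np.float64(584.6188429461631), np.float64(23.085671034906632), 28.5, 76.3) -> [ 0.0008 -0.0016  0.0079] turn 0.0329
held: near end x 90.0  y -13.2..16.1  top above tip 15.2, n 6082
```

move_arm([
  [-0.0004, -0.0016, 0, 0.032],
  [-0.0004, -0.0016, 0.007, 0.032],
  [-0.0004, -0.0016, 0.009, 0.032],
  [-0.0004, -0.0016, 0.009, 0.032],
  [-0.0004, -0.0016, 0.009, 0.032],
])

```text
clock: 24.75
eef_pos: [583.5, 22.0, 25.7]
eef_rot: [-3.142, 0.0, 1.333]
wrist_force: [0.5, -0.4, -0.6]
finger_gap: 29.4
finger_force: 39.7
```

```bash
python3 - <<'E'
from h import *
x,y=slot(0,-0.7); go((x,y,25.5,76.3)); held()
E
```

```text
t 24.8 [583.5  22.   25.7] yaw 76.4 gap 29.4 j6 0.21
(np.float64(584.3336198753717), np.float64(21.920060551130717), 25.5, 76.3) -> [0.0002 0.0008 0.0002] turn 0.0012
held: near end x 89.9  y -13.3..16.0  top above tip 15.1, n 6083
```

move_arm([
  [0, 0.0008, 0.0007, 0.001],
  [0, 0.0008, 0.0007, 0.001],
  [0, 0.0008, 0.0007, 0.001],
])

```text
clock: 25.1
eef_pos: [584.2, 21.9, 25.6]
eef_rot: [-3.141, -0.0, 1.332]
wrist_force: [-4.5, 0.5, 6.9]
finger_gap: 29.4
finger_force: 39.7
```

move_arm([
  [0, 0, 0, 0],
  [0, 0, 0, 0],
  [0, 0, 0, 0],
  [0, 0, -0.04, 0],
  [0, 0, -0.08, 0],
  [0, 0, -0.1, 0],
], jaw=0.05)

```text
clock: 25.7
eef_pos: [585.2, 21.8, 128.4]
eef_rot: [3.138, -0.001, 1.331]
wrist_force: [0.6, -0.3, -0.1]
finger_gap: 50.0
finger_force: 0.0
```

move_arm([
  [-0.304, -0.044, 0, -1.757],
  [-0.304, -0.044, 0, -1.757],
  [-0.304, -0.044, 0, -1.757],
  [-0.304, -0.044, 0, -1.757],
  [-0.304, -0.044, 0, -1.757],
  [-0.304, -0.044, 0, -1.757],
  [-0.304, -0.044, 0, -1.757],
  [-0.304, -0.044, 0, -1.757],
  [-0.304, -0.044, 0, -1.757],
  [-0.304, -0.044, 0, -1.757],
  [-0.304, -0.044, 0, -1.757],
  [-0.304, -0.044, 0.03, -1.757],
])

```text
clock: 26.9
eef_pos: [471.1, -264.2, 97.8]
eef_rot: [-3.139, 0.006, 3.062]
wrist_force: [0.8, 0.5, -1.3]
finger_gap: 50.3
finger_force: 0.0
```

```bash
python3 - <<'E'
from h import *
go((469.8,-263,3,177)); t=cam('top'); pile(t,585,23,33,55)
E
```

```text
t 26.9 [ 471.1 -264.2   97.8] yaw 175.5 gap 50.3 j6 -2.07
(469.8, -263, 3, 177) -> [0.0019 0.0014 0.0948] turn -0.0268
top 40.5 n 364 (array([584.6,  22.7]), array([ 30.2, 108.9]), 74.74)
```

move_arm([
  [0.001, 0.001, 0.04, -0.026],
  [0.001, 0.001, 0.08, -0.026],
  [0.001, 0.001, 0.0945, -0.026],
  [0.001, 0.001, 0.0945, -0.026],
  [0.001, 0.001, 0.0945, -0.026],
  [0.001, 0.001, 0.0945, -0.026],
])

```text
clock: 27.55
eef_pos: [468.8, -262.2, 1.3]
eef_rot: [-3.141, 0.001, 3.081]
wrist_force: [-0.8, -1.0, 0.2]
finger_gap: 50.0
finger_force: 0.0
```

move_arm([
  [0, 0, 0, 0],
  [0, 0, 0, 0],
  [0, 0, 0, 0],
  [0, 0, 0, 0],
  [0, 0, -0.05, 0],
  [0, 0, -0.1, 0],
  [0, 0, -0.1, 0],
  [0, 0, -0.1, 0],
  [0, 0, -0.1, 0],
], jaw=0.02)

```text
clock: 28.45
eef_pos: [467.9, -261.6, 99.2]
eef_rot: [3.141, -0.002, 3.082]
wrist_force: [0.1, -0.2, 0.4]
finger_gap: 29.8
finger_force: 40.0
```

```bash
python3 -c "
from h import *
held(); x,y=slot(-75,-.5); go((x,y,103,76.3))"
```

```text
held: near end x 93.6  y -15.3..13.9  top above tip 15.1, n 6566
t 28.5 [ 467.9 -261.6   99.1] yaw 176.6 gap 29.8 j6 -2.09
(np.float64(511.53050181784226), np.float64(39.940770889556354), 103, 76.3) -> [-0.0257  0.3036 -0.0036] turn 1.7506
```

move_arm([
  [-0.026, 0.304, -0.004, 1.751],
  [-0.026, 0.304, -0.004, 1.751],
  [-0.026, 0.304, -0.004, 1.751],
  [-0.026, 0.304, -0.004, 1.751],
  [-0.026, 0.304, -0.004, 1.751],
  [-0.026, 0.304, -0.004, 1.751],
  [-0.026, 0.304, -0.004, 1.751],
  [-0.026, 0.304, -0.004, 1.751],
  [-0.026, 0.304, -0.004, 1.751],
  [-0.026, 0.304, -0.004, 1.751],
  [-0.026, 0.304, -0.004, 1.751],
  [-0.026, 0.304, 0.03, 1.751],
])

```text
clock: 29.7
eef_pos: [514.1, 40.0, 72.1]
eef_rot: [3.137, -0.001, 1.371]
wrist_force: [0.3, 0.9, -1.3]
finger_gap: 29.8
finger_force: 40.0
```

move_arm([
  [0, 0, 0.02, 0],
  [0, 0, 0.032, 0],
  [0, 0, 0.032, 0],
  [0, 0, 0.032, 0],
  [0, 0, 0.032, 0],
])

```text
clock: 30.2
eef_pos: [513.0, 39.9, 39.5]
eef_rot: [3.14, -0.0, 1.377]
wrist_force: [-0.1, 1.2, -0.6]
finger_gap: 29.3
finger_force: 40.0
```

```bash
python3 - <<'E'
from h import *
x,y=slot(-75,-.5); go((x,y,26,76.3)); held()
E
```

```text
t 30.2 [513.   39.9  39.5] yaw 78.9 gap 29.3 j6 0.20
(np.float64(511.53050181784226), np.float64(39.940770889556354), 26, 76.3) -> [-0.0003 -0.0014  0.0135] turn 0.0458
held: near end x 92.1  y -14.9..14.2  top above tip 14.9, n 6392
```

move_arm([
  [-0.0025, -0.0014, 0, 0.045],
  [-0.0025, -0.0014, 0.008, 0.045],
  [-0.0025, -0.0014, 0.0115, 0.045],
  [-0.0025, -0.0014, 0.0115, 0.045],
  [-0.0025, -0.0014, 0.0115, 0.045],
])

```text
clock: 30.75
eef_pos: [510.6, 37.8, 27.0]
eef_rot: [-3.141, 0.0, 1.333]
wrist_force: [-0.4, 0.4, -0.4]
finger_gap: 29.6
finger_force: 40.0
```

```bash
python3 - <<'E'
from h import *
x,y=slot(-75,-2.8); go((x,y,26,76.3)); held()
E
```

```text
t 30.8 [510.6  37.8  27. ] yaw 76.4 gap 29.6 j6 0.24
(np.float64(510.9838242654921), np.float64(37.706684128985856), 26, 76.3) -> [0.     0.0004 0.001 ] turn 0.0011
held: near end x 92.0  y -15.0..14.2  top above tip 14.7, n 6381
```

move_arm([
  [0, 0.0004, 0.0015, 0.001],
  [0, 0.0004, 0.0015, 0.001],
  [0, 0.0004, 0.0015, 0.001],
])

```text
clock: 31.1
eef_pos: [511.2, 37.6, 25.7]
eef_rot: [3.141, -0.0, 1.331]
wrist_force: [1.2, 0.2, 0.4]
finger_gap: 29.3
finger_force: 40.0
```

move_arm([
  [0, 0, 0, 0],
  [0, 0, 0, 0],
  [0, 0, 0, 0],
  [0, 0, -0.04, 0],
  [0, 0, -0.08, 0],
  [0, 0, -0.1, 0],
], jaw=0.05)

```text
clock: 31.7
eef_pos: [511.9, 37.6, 128.7]
eef_rot: [3.138, -0.001, 1.331]
wrist_force: [-0.0, -0.3, 0.5]
finger_gap: 50.0
finger_force: 0.0
```

move_arm([
  [0.189, -0.111, 0, -1.69],
  [0.189, -0.111, 0, -1.69],
  [0.189, -0.111, 0, -1.69],
  [0.189, -0.111, 0, -1.69],
  [0.189, -0.111, 0, -1.69],
  [0.189, -0.111, 0, -1.69],
  [0.189, -0.111, 0, -1.69],
  [0.189, -0.111, 0, -1.69],
  [0.189, -0.111, 0, -1.69],
  [0.189, -0.111, 0, -1.69],
  [0.189, -0.111, 0, -1.69],
  [0.189, -0.111, 0, -1.69],
])

```text
clock: 32.9
eef_pos: [448.0, 247.5, 125.6]
eef_rot: [-3.141, -0.0, 3.027]
wrist_force: [0.5, -0.2, -0.5]
finger_gap: 50.3
finger_force: 0.0
```

```bash
python3 - <<'E'
from h import *
go((448,247.3,33,173.2)); c=cam('wrist'); pile(c,448,247,35,93); t=cam('top'); pile(t,448,249,35,93); pile(t,511,40,33,100);print(slot(-75,0))
go((448,247.3,33,173.2))
E
```

```text
t 32.9 [448.  247.5 125.6] yaw 173.4 gap 50.3 j6 -1.02
(448, 247.3, 33, 173.2) -> [-0.0001 -0.0002  0.0926] turn 0.0039
top 45.8 n 8144 (array([446.5, 247.6]), array([ 30.1, 178.4]), -6.73)
top 45.7 n 161 (array([514.4, 242. ]), array([30.4, 45.6]), -9.24)
top 40.9 n 1010 (array([549.2,  34.6]), array([105.2, 179. ]), 76.19)
[511.64934476  40.42644192]
t 33.0 [448.  247.5 125.5] yaw 173.1 gap 50.0 j6 -1.02
(448, 247.3, 33, 173.2) -> [-0.0001 -0.0002  0.0925] turn -0.0012
```

move_arm([
  [0, 0, 0.05, 0],
  [0, 0, 0.085, 0],
  [0, 0, 0.092, 0],
  [0, 0, 0.092, 0],
  [0, 0, 0.092, 0],
  [0, 0, 0.092, 0],
])

```text
clock: 33.6
eef_pos: [448.9, 248.0, 35.3]
eef_rot: [3.14, 0.002, 3.021]
wrist_force: [-0.9, 0.4, 0.6]
finger_gap: 50.4
finger_force: 0.0
```

move_arm([
  [0, 0, 0, 0],
  [0, 0, 0, 0],
  [0, 0, 0, 0],
  [0, 0, 0, 0],
  [0, 0, -0.04, 0],
  [0, 0, -0.08, 0],
  [0, 0, -0.08, 0],
  [0, 0, -0.08, 0],
  [0, 0, -0.08, 0],
], jaw=0.02)

```text
clock: 34.5
eef_pos: [447.4, 247.3, 112.4]
eef_rot: [-3.141, -0.002, 3.021]
wrist_force: [-0.3, 0.2, -0.6]
finger_gap: 29.4
finger_force: 40.0
```

```bash
python3 -c "
from h import *
held(); x,y=slot(0,-75); go((x,y,103,166.25))"
```

```text
held: near end x 91.1  y -15.4..13.8  top above tip 11.8, n 5965
t 34.5 [447.4 247.3 112.2] yaw 173.1 gap 29.4 j6 -1.02
(np.float64(566.673558075537), np.float64(-50.25065523599461), 103, 166.25) -> [-0.1542 -0.2811  0.0093] turn 0.1196
```

move_arm([
  [-0.154, -0.281, 0, 0.12],
  [-0.154, -0.281, 0, 0.12],
  [-0.154, -0.281, 0, 0.12],
  [-0.154, -0.281, 0, 0.12],
  [-0.154, -0.281, 0, 0.12],
  [-0.154, -0.281, 0, 0.12],
  [-0.154, -0.281, 0, 0.12],
  [-0.154, -0.281, 0, 0.12],
  [-0.154, -0.281, 0.04, 0.12],
  [-0.154, -0.281, 0.06, 0.12],
  [-0.154, -0.281, 0.06, 0.12],
  [-0.154, -0.281, 0.06, 0.12],
])

```text
clock: 35.75
eef_pos: [567.0, -49.1, 53.8]
eef_rot: [3.142, -0.001, 2.902]
wrist_force: [0.4, -1.0, -0.2]
finger_gap: 29.5
finger_force: 40.0
```

```bash
python3 -c "
from h import *
held(); x,y=slot(0,-75); go((x,y,43.5,166.25))"
```

```text
held: near end x 91.5  y -15.4..13.8  top above tip 11.0, n 6015
t 35.8 [567.5 -49.3  54.5] yaw 166.3 gap 29.3 j6 -1.48
(np.float64(566.673558075537), np.float64(-50.25065523599461), 43.5, 166.25) -> [ 0.0006 -0.0011  0.011 ] turn 0.0003
```

move_arm([
  [-0.001, -0.0011, 0.004, 0],
  [-0.001, -0.0011, 0.008, 0],
  [-0.001, -0.0011, 0.008, 0],
  [-0.001, -0.0011, 0.008, 0],
  [-0.001, -0.0011, 0.008, 0],
])

```text
clock: 36.3
eef_pos: [567.9, -51.2, 45.8]
eef_rot: [3.142, 0.0, 2.901]
wrist_force: [-0.1, -0.2, -0.4]
finger_gap: 29.7
finger_force: 40.0
```

```bash
python3 - <<'E'
from h import *
x,y=slot(0,-75); go((x,y,43.5,166.25)); c=cam('wrist'); held(c)
cv2.imwrite('pics/w8.png',cv2.resize(c['frame'],(800,600),interpolation=cv2.INTER_CUBIC))
E
```

```text
t 36.3 [567.9 -51.2  45.8] yaw 166.2 gap 29.7 j6 -1.48
(np.float64(566.673558075537), np.float64(-50.25065523599461), 43.5, 166.25) -> [0.0015 0.0006 0.0023] turn -0.0005
held: near end x 91.0  y -15.4..13.7  top above tip 11.7, n 5951
```

View pics/w8.png

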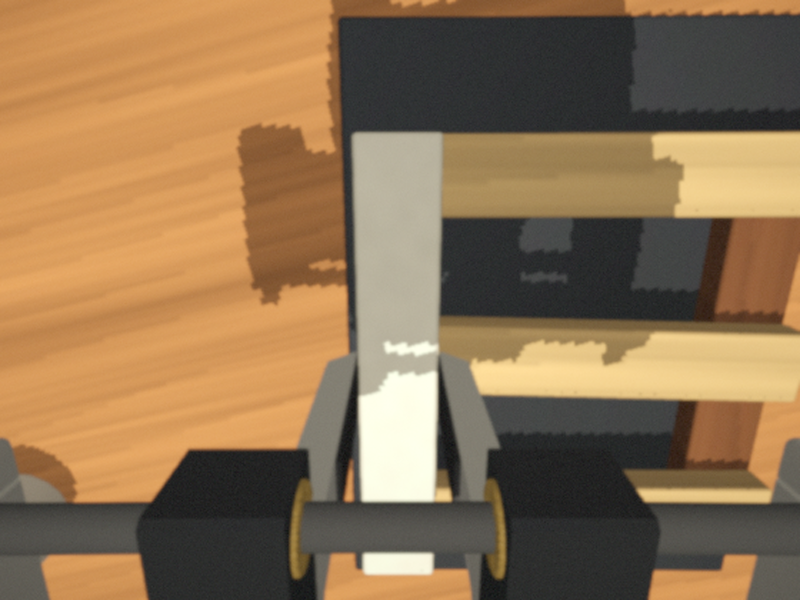

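White near edge (v≈132) matches the oak edge (v≈133). Lower, release, return.

move_arm([
  [0, 0.0006, 0.001, 0],
  [0, 0.0006, 0.0018, 0],
  [0, 0.0006, 0.0018, 0],
  [0, 0.0006, 0.0018, 0],
])

```text
clock: 36.75
eef_pos: [568.1, -50.6, 44.0]
eef_rot: [3.141, 0.0, 2.901]
wrist_force: [-1.6, 0.7, 4.2]
finger_gap: 29.4
finger_force: 40.0
```

move_arm([
  [0, 0, 0, 0],
  [0, 0, 0, 0],
  [0, 0, 0, 0],
  [0, 0, -0.04, 0],
  [0, 0, -0.08, 0],
  [0, 0, -0.08, 0],
], jaw=0.05)

```text
clock: 37.35
eef_pos: [570.3, -50.9, 129.0]
eef_rot: [3.141, 0.008, 2.901]
wrist_force: [0.2, -0.0, -0.2]
finger_gap: 49.9
finger_force: 0.0
```

move_arm([
  [0.187, 0.261, 0, -0.12],
  [0.187, 0.261, 0, -0.12],
  [0.187, 0.261, 0, -0.12],
  [0.187, 0.261, 0, -0.12],
  [0.187, 0.261, 0, -0.12],
  [0.187, 0.261, 0, -0.12],
  [0.187, 0.261, 0, -0.12],
  [0.187, 0.261, 0.04, -0.12],
  [0.187, 0.261, 0.06, -0.12],
  [0.187, 0.261, 0.06, -0.12],
  [0.187, 0.261, 0.06, -0.12],
])

```text
clock: 38.45
eef_pos: [448.7, 247.4, 64.1]
eef_rot: [-3.141, -0.0, 3.021]
wrist_force: [-0.2, -0.3, 0.4]
finger_gap: 50.1
finger_force: 0.0
```

```bash
python3 - <<'E'
from h import *
go((448.2,247.3,18.5,173.2)); t=cam('top'); pile(t,566,-48,48,100)
E
```

```text
t 38.5 [448.7 247.4  64.1] yaw 173.1 gap 50.1 j6 -1.02
(448.2, 247.3, 18.5, 173.2) -> [ 0.0005 -0.0001  0.0456] turn -0.0019
top 55.7 n 590 (array([568. , -47.8]), array([ 29.9, 179.6]), -13.7)
```

move_arm([
  [0.0005, 0, 0.03, 0],
  [0.0005, 0, 0.0455, 0],
  [0.0005, 0, 0.0455, 0],
  [0.0005, 0, 0.0455, 0],
  [0.0005, 0, 0.0455, 0],
])

```text
clock: 39.0
eef_pos: [448.9, 247.8, 19.8]
eef_rot: [3.14, 0.002, 3.021]
wrist_force: [0.8, 0.7, 1.4]
finger_gap: 49.7
finger_force: 0.0
```

move_arm([
  [0, 0, 0, 0],
  [0, 0, 0, 0],
  [0, 0, 0, 0],
  [0, 0, 0, 0],
  [0, 0, -0.05, 0],
  [0, 0, -0.095, 0],
  [0, 0, -0.095, 0],
  [0, 0, -0.095, 0],
  [0, 0, -0.095, 0],
], jaw=0.02)

```text
clock: 39.9
eef_pos: [447.4, 247.2, 112.0]
eef_rot: [-3.14, -0.002, 3.021]
wrist_force: [0.1, -0.2, -0.5]
finger_gap: 29.6
finger_force: 39.8
```

```bash
python3 -c "
from h import *
held(); x,y=slot(0,0); go((x,y,103,166.25))"
```

```text
held: near end x 91.9  y -13.4..15.7  top above tip 12.1, n 6068
t 40.0 [447.4 247.1 111.9] yaw 173.1 gap 29.3 j6 -1.02
(np.float64(584.5), np.float64(22.6), 103, 166.25) -> [-0.1631 -0.2064  0.0088] turn 0.1196
```

move_arm([
  [-0.165, -0.2065, 0, 0.12],
  [-0.165, -0.2065, 0, 0.12],
  [-0.165, -0.2065, 0, 0.12],
  [-0.165, -0.2065, 0, 0.12],
  [-0.165, -0.2065, 0, 0.12],
  [-0.165, -0.2065, 0, 0.12],
  [-0.165, -0.2065, 0.04, 0.12],
  [-0.165, -0.2065, 0.06, 0.12],
  [-0.165, -0.2065, 0.06, 0.12],
  [-0.165, -0.2065, 0.06, 0.12],
  [-0.165, -0.2065, 0.06, 0.12],
])

```text
clock: 41.05
eef_pos: [587.6, 23.0, 54.5]
eef_rot: [3.141, 0.002, 2.902]
wrist_force: [0.4, 0.2, -0.8]
finger_gap: 29.5
finger_force: 39.8
```

```bash
python3 -c "
from h import *
held(); x,y=slot(0,0); go((x,y,43.5,166.25))"
```

```text
held: near end x 91.9  y -13.5..15.5  top above tip 11.8, n 6061
t 41.1 [587.6  22.9  54.6] yaw 166.2 gap 29.8 j6 -1.35
(np.float64(584.5), np.float64(22.6), 43.5, 166.25) -> [ 0.003  -0.001   0.0111] turn -0.0001
```

move_arm([
  [0.0006, -0.001, 0.004, 0],
  [0.0006, -0.001, 0.008, 0],
  [0.0006, -0.001, 0.009, 0],
  [0.0006, -0.001, 0.009, 0],
  [0.0006, -0.001, 0.009, 0],
])

```text
clock: 41.6
eef_pos: [586.3, 21.8, 44.4]
eef_rot: [3.142, 0.0, 2.901]
wrist_force: [-0.5, -0.6, 0.0]
finger_gap: 29.8
finger_force: 39.8
```

```bash
python3 -c "
from h import *
held(); x,y=slot(0,0); go((x,y,43.5,166.25))"
```

```text
held: near end x 91.9  y -13.6..15.5  top above tip 11.9, n 6055
t 41.6 [586.3  21.8  44.4] yaw 166.2 gap 29.4 j6 -1.36
(np.float64(584.5), np.float64(22.6), 43.5, 166.25) -> [0.0019 0.0003 0.0009] turn -0.0004
```

move_arm([
  [-0.0005, 0.0003, 0.0005, 0],
  [-0.0005, 0.0003, 0.001, 0],
  [-0.0005, 0.0003, 0.001, 0],
])

```text
clock: 41.95
eef_pos: [587.0, 22.0, 43.7]
eef_rot: [3.141, 0.0, 2.901]
wrist_force: [-1.7, 0.7, 4.4]
finger_gap: 29.5
finger_force: 39.8
```

move_arm([
  [0, 0, 0, 0],
  [0, 0, 0, 0],
  [0, 0, 0, 0],
  [0, 0, -0.04, 0],
  [0, 0, -0.08, 0],
  [0, 0, -0.08, 0],
], jaw=0.05)

```text
clock: 42.55
eef_pos: [589.0, 22.0, 128.6]
eef_rot: [3.14, 0.008, 2.901]
wrist_force: [0.3, -0.4, 0.2]
finger_gap: 50.2
finger_force: 0.0
```

move_arm([
  [0.189, 0.186, 0, -0.12],
  [0.189, 0.186, 0, -0.12],
  [0.189, 0.186, 0, -0.12],
  [0.189, 0.186, 0, -0.12],
  [0.189, 0.186, 0, -0.12],
  [0.189, 0.186, 0, -0.12],
  [0.189, 0.186, 0.04, -0.12],
  [0.189, 0.186, 0.08, -0.12],
  [0.189, 0.186, 0.08, -0.12],
  [0.189, 0.186, 0.08, -0.12],
  [0.189, 0.186, 0.08, -0.12],
])

```text
clock: 43.65
eef_pos: [448.7, 247.8, 45.2]
eef_rot: [3.14, 0.002, 3.021]
wrist_force: [0.5, 0.3, 0.7]
finger_gap: 49.7
finger_force: 0.0
```

```bash
python3 - <<'E'
from h import *
go((447,247.4,3.5,173.2)); t=cam('top'); pile(t,585,25,48,60)
E
```

```text
t 43.6 [448.7 247.8  45.2] yaw 173.1 gap 49.7 j6 -1.02
(447, 247.4, 3.5, 173.2) -> [ 0.0017 -0.0007  0.0417] turn -0.0022
top 55.5 n 396 (array([585.2,  25.4]), array([ 29.8, 118.8]), -15.09)
```

move_arm([
  [0.0015, -0.0004, 0.03, 0],
  [0.0015, -0.0004, 0.0417, 0],
  [0.0015, -0.0004, 0.0417, 0],
  [0.0015, -0.0004, 0.0417, 0],
  [0.0015, -0.0004, 0.0417, 0],
])

```text
clock: 44.2
eef_pos: [446.4, 247.6, 2.5]
eef_rot: [3.141, 0.001, 3.021]
wrist_force: [-0.0, -0.5, -0.1]
finger_gap: 49.7
finger_force: 0.0
```

move_arm([
  [0, 0, 0, 0],
  [0, 0, 0, 0],
  [0, 0, 0, 0],
  [0, 0, 0, 0],
  [0, 0, -0.05, 0],
  [0, 0, -0.1, 0],
  [0, 0, -0.11, 0],
  [0, 0, -0.11, 0],
  [0, 0, -0.11, 0],
], jaw=0.02)

```text
clock: 45.1
eef_pos: [445.4, 247.1, 110.2]
eef_rot: [-3.141, -0.002, 3.021]
wrist_force: [0.2, -0.2, -1.4]
finger_gap: 29.7
finger_force: 39.5
```

```bash
python3 -c "
from h import *
held(); x,y=slot(0,75); go((x,y,103,166.25))"
```

```text
held: near end x 90.5  y -13.0..16.4  top above tip 14.1, n 6047
t 45.1 [445.2 247.1 109.8] yaw 173.1 gap 29.5 j6 -1.02
(np.float64(602.326441924463), np.float64(95.45065523599462), 103, 166.25) -> [-0.1742 -0.1316  0.0066] turn 0.1195
```

move_arm([
  [-0.175, -0.1316, 0, 0.12],
  [-0.175, -0.1316, 0, 0.12],
  [-0.175, -0.1316, 0, 0.12],
  [-0.175, -0.1316, 0, 0.12],
  [-0.175, -0.1316, 0, 0.12],
  [-0.175, -0.1316, 0, 0.12],
  [-0.175, -0.1316, 0.04, 0.12],
  [-0.175, -0.1316, 0.057, 0.12],
  [-0.175, -0.1316, 0.057, 0.12],
  [-0.175, -0.1316, 0.057, 0.12],
  [-0.175, -0.1316, 0.057, 0.12],
])

```text
clock: 46.25
eef_pos: [604.2, 96.2, 55.7]
eef_rot: [3.141, 0.001, 2.902]
wrist_force: [0.0, -0.2, -0.1]
finger_gap: 29.7
finger_force: 39.5
```

```bash
python3 -c "
from h import *
held(); x,y=slot(0,75); go((x,y,42,166.25))"
```

```text
held: near end x 90.6  y -13.0..16.4  top above tip 13.6, n 6047
t 46.3 [604.3  96.1  55.8] yaw 166.2 gap 29.7 j6 -1.23
(np.float64(602.326441924463), np.float64(95.45065523599462), 42, 166.25) -> [ 0.0018 -0.0011  0.0138] turn -0.0001
```

move_arm([
  [0.0007, -0.0011, 0.004, 0],
  [0.0007, -0.0011, 0.01, 0],
  [0.0007, -0.0011, 0.012, 0],
  [0.0007, -0.0011, 0.012, 0],
  [0.0007, -0.0011, 0.012, 0],
])

```text
clock: 46.8
eef_pos: [602.9, 94.8, 42.5]
eef_rot: [-3.142, -0.0, 2.901]
wrist_force: [0.1, -0.2, -0.6]
finger_gap: 29.6
finger_force: 39.5
```

```bash
python3 -c "
from h import *
held(); x,y=slot(0,75); go((x,y,42,166.25))"
```

```text
held: near end x 90.5  y -13.1..16.3  top above tip 13.7, n 6042
t 46.9 [603.   94.8  42.6] yaw 166.2 gap 29.5 j6 -1.23
(np.float64(602.326441924463), np.float64(95.45065523599462), 42, 166.25) -> [0.0008 0.0004 0.0006] turn -0.0005
```

move_arm([
  [-0.0002, 0.0004, 0.0006, 0],
  [-0.0002, 0.0004, 0.0013, 0],
  [-0.0002, 0.0004, 0.0013, 0],
])

```text
clock: 47.15
eef_pos: [603.4, 95.3, 41.9]
eef_rot: [3.141, 0.0, 2.901]
wrist_force: [-2.4, -1.4, 5.9]
finger_gap: 29.5
finger_force: 39.5
```

move_arm([
  [0, 0, 0, 0],
  [0, 0, 0, 0],
  [0, 0, 0, 0],
  [0, 0, -0.04, 0],
  [0, 0, -0.08, 0],
  [0.035, -0.04, -0.12, 0],
  [0.035, -0.075, -0.15, 0],
  [0.035, -0.075, -0.15, 0],
  [0.035, -0.075, -0.15, 0],
  [0.035, -0.075, -0.15, 0],
], jaw=0.05)

```text
clock: 48.15
eef_pos: [551.4, 31.2, 190.1]
eef_rot: [-3.141, -0.001, 2.901]
wrist_force: [-0.0, 0.1, -0.3]
finger_gap: 50.0
finger_force: 0.0
```

```bash
python3 - <<'E'
from h import *
c=cam('wrist'); cv2.imwrite('pics/w9.png',cv2.resize(c['frame'],(800,600),interpolation=cv2.INTER_CUBIC))
t=cam('top'); P=cloud(t).reshape(-1,3)
def box(cam_,n,cx,cy,r,z0,z1):
    P=cloud(cam_).reshape(-1,3); q=P[(np.hypot(P[:,0]-cx,P[:,1]-cy)<r)&(P[:,2]>z0)&(P[:,2]<z1)]; print(n,rect(q[:,:2]),len(q))
box(t,"white layer top",584,24,140,50,62); box(c,"white wrist",584,22,140,50,62)
box(t,"tray top",447,-402,110,48,62); box(t,"tin body",620,-271,60,47,57)
go((447,-404,120,172.2))
E
```

```text
white layer top (array([587.5,  25.4]), array([177.6, 181.8]), 75.84) 209
white wrist (array([584.5,  23.5]), array([179.8, 183.6]), 76.3) 13251
tray top (array([ 447.2, -401.9]), array([ 69.4, 189. ]), -7.93) 887
tin body (array([ 619.7, -271.1]), array([46.9, 47.1]), -9.96) 166
t 48.2 [551.3  31.5 189.7] yaw 166.3 gap 49.9 j6 -1.34
(447, -404, 120, 172.2) -> [-0.0022 -0.4478  0.0699] turn -0.1035
```

View pics/w9.png

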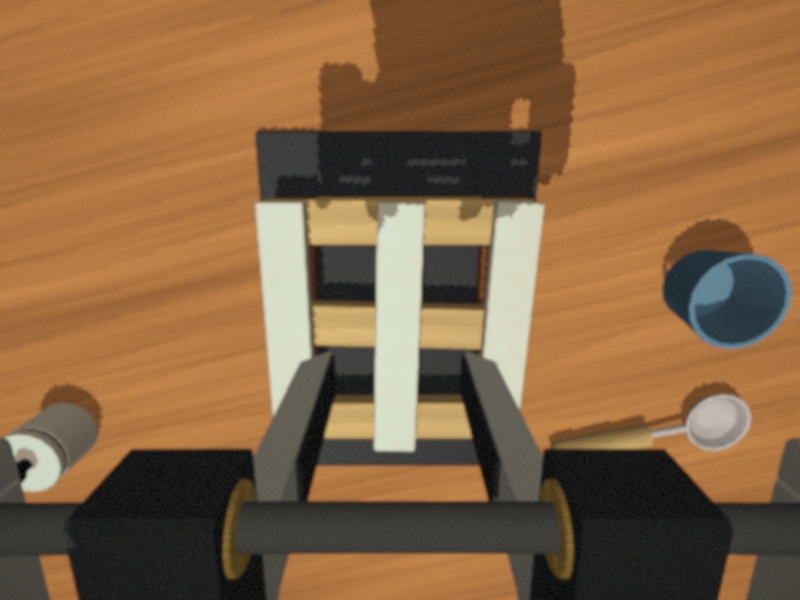

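White layer sits flush with the oak (ends v≈203 all three). Riser done; now the tray.

move_arm([
  [-0.002, -0.448, 0.03, -0.1035],
  [-0.002, -0.448, 0.03, -0.1035],
  [-0.002, -0.448, 0.03, -0.1035],
  [-0.002, -0.448, 0.03, -0.1035],
  [-0.002, -0.448, 0.03, -0.1035],
  [-0.002, -0.448, 0.03, -0.1035],
  [-0.002, -0.448, 0.03, -0.1035],
  [-0.002, -0.448, 0.03, -0.1035],
  [-0.002, -0.448, 0.03, -0.1035],
  [-0.002, -0.448, 0.03, -0.1035],
  [-0.002, -0.448, 0.03, -0.1035],
  [-0.002, -0.448, 0.03, -0.1035],
], jaw=0.09)

```text
clock: 49.45
eef_pos: [447.3, -403.6, 160.6]
eef_rot: [3.141, -0.001, 3.006]
wrist_force: [0.0, 1.0, -0.2]
finger_gap: 89.9
finger_force: 0.0
```

```bash
python3 - <<'E'
from h import *
c=cam('wrist'); P=cloud(c).reshape(-1,3); q=P[(np.hypot(P[:,0]-447,P[:,1]+403)<110)&(P[:,2]>50)&(P[:,2]<62)]; print(rect(q[:,:2]),np.percentile(q[:,2],[5,50,95]),len(q))
cv2.imwrite('pics/w10.png',c['frame'])
go((446.5,-404,46,172.2))
E
```

```text
(array([ 444.5, -404.2]), array([ 68.1, 189.1]), -7.89) [50.19670976 56.19957452 57.62576425] 3471
t 49.5 [ 447.5 -403.5  160.9] yaw 172.3 gap 90.2 j6 -2.23
(446.5, -404, 46, 172.2) -> [ 0.0008 -0.0007  0.1149] turn 0.0011
```

View pics/w10.png

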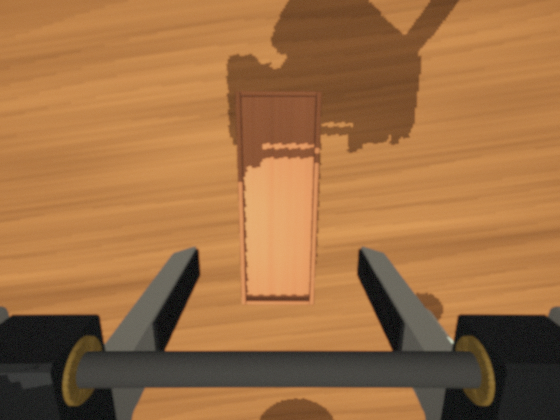

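The tray lies centred between the fingers (x 237–320, y 92–302 px).

move_arm([
  [0.0023, -0.0006, 0.05, 0],
  [0.0023, -0.0006, 0.095, 0],
  [0.0023, -0.0006, 0.1145, 0],
  [0.0023, -0.0006, 0.1145, 0],
  [0.0023, -0.0006, 0.1145, 0],
  [0.0023, -0.0006, 0.1145, 0],
  [0.0023, -0.0006, 0.1145, 0],
])

```text
clock: 50.2
eef_pos: [445.0, -405.6, 48.5]
eef_rot: [-3.14, 0.002, 3.005]
wrist_force: [-0.2, -0.0, 0.1]
finger_gap: 90.2
finger_force: 0.0
```

```bash
python3 - <<'E'
from h import *
go((445,-404.1,45.5,172.2))
E
```

```text
t 50.2 [ 445.  -405.6   48.5] yaw 172.2 gap 90.2 j6 -2.23
(445, -404.1, 45.5, 172.2) -> [0.0002 0.0015 0.003 ] turn -0.0004
```

move_arm([
  [0, 0.0005, 0.001, 0],
  [0, 0.0005, 0.001, 0],
  [0, 0.0005, 0.001, 0],
  [0, 0.0005, 0.001, 0],
  [0, 0.0005, 0.001, 0],
  [0, 0.0005, -0.01, 0],
  [0, 0.0005, -0.03, 0],
  [0, 0.0005, -0.06, 0],
  [0, 0.0005, -0.09, 0],
  [0, 0.0005, -0.09, 0],
  [0, 0.0005, -0.09, 0],
], jaw=0.05, squeeze=50)

```text
clock: 51.3
eef_pos: [444.3, -404.7, 136.9]
eef_rot: [-3.141, 0.0, 3.005]
wrist_force: [-0.5, -0.1, -3.5]
finger_gap: 67.5
finger_force: 50.0
```

```bash
python3 - <<'E'
from h import *
x,y=slot(0,0); go((x,y,135,76.25))
c=cam('wrist'); s=manip.read_state(); Rt=R.from_euler('xyz',s["eef_rot"]).as_matrix()
p=((cloud(c)-s["eef_pos"])@Rt).reshape(-1,3); p=p[(p[:,0]>45)&(p[:,0]<130)&(abs(p[:,1])<45)&(p[:,2]<20)&(p[:,2]>-25)]
print(np.percentile(p[:,0],99.5),np.percentile(p[:,1],[1,99]),np.percentile(p[:,2],[2,50,98]))
t=cam('top'); P=cloud(t).reshape(-1,3); q=P[(np.hypot(P[:,0]-447,P[:,1]+402)<105)&(P[:,2]>25)&(P[:,2]<48)]; print("pile left",len(q),rect(q[:,:2]) if len(q)>5 else 0)
E
```

```text
t 51.3 [ 444.3 -404.7  136.9] yaw 172.2 gap 67.5 j6 -2.23
(np.float64(584.5), np.float64(22.6), 135, 76.25) -> [-0.0806  0.4424  0.0018] turn 1.6739
94.32388080244996 [-34.01751657  32.17653286] [-12.41007707  -3.91968475  -2.39469956]
pile left 668 (array([ 449.6, -386.5]), array([ 37.6, 189.6]), -7.98)
```

move_arm([
  [-0.0806, 0.4424, 0, 1.674],
  [-0.0806, 0.4424, 0, 1.674],
  [-0.0806, 0.4424, 0, 1.674],
  [-0.0806, 0.4424, 0, 1.674],
  [-0.0806, 0.4424, 0, 1.674],
  [-0.0806, 0.4424, 0, 1.674],
  [-0.0806, 0.4424, 0, 1.674],
  [-0.0806, 0.4424, 0, 1.674],
  [-0.0806, 0.4424, 0, 1.674],
  [-0.0806, 0.4424, 0, 1.674],
  [-0.0806, 0.4424, 0, 1.674],
  [-0.0806, 0.4424, 0, 1.674],
])

```text
clock: 52.6
eef_pos: [584.1, 23.7, 135.1]
eef_rot: [-3.139, 0.001, 1.327]
wrist_force: [-0.1, 1.1, -2.2]
finger_gap: 67.1
finger_force: 50.0
```

move_arm([
  [0, 0, 0.02, 0],
  [0, 0, 0.04, 0],
  [0, 0, 0.05, 0],
  [0, 0, 0.05, 0],
  [0, 0, 0.05, 0],
])

```text
clock: 53.1
eef_pos: [584.7, 22.5, 87.0]
eef_rot: [-3.142, 0.0, 1.331]
wrist_force: [0.6, -0.8, -1.5]
finger_gap: 67.5
finger_force: 50.0
```

```bash
python3 - <<'E'
from h import *
x,y=slot(0,0); go((x,y,68,76.25))
c=cam('wrist'); s=manip.read_state(); Rt=R.from_euler('xyz',s["eef_rot"]).as_matrix()
p=((cloud(c)-s["eef_pos"])@Rt).reshape(-1,3); p=p[(p[:,0]>45)&(p[:,0]<130)&(abs(p[:,1])<45)&(p[:,2]<3)&(p[:,2]>-25)]
print(np.percentile(p[:,0],99.5),np.percentile(p[:,1],[1,99]),np.percentile(p[:,2],[2,50,98]))
t=cam('top'); P=cloud(t).reshape(-1,3); q=P[(np.hypot(P[:,0]-447,P[:,1]+402)<105)&(P[:,2]>25)&(P[:,2]<48)]; print("pile left",len(q),rect(q[:,:2]),np.percentile(q[:,2],[5,50,95]))
E
```

```text
t 53.1 [584.7  22.5  87. ] yaw 76.2 gap 67.5 j6 0.22
(np.float64(584.5), np.float64(22.6), 68, 76.25) -> [ 0.     -0.0002  0.019 ] turn -0.0002
93.05803343445461 [-33.5539301   32.68494087] [-11.039544    -2.50095125  -0.98978309]
pile left 1545 (array([ 447.3, -402.6]), array([ 71.3, 189.2]), -7.72) [27.89983226 32.50170607 40.76891465]
```

move_arm([
  [0.001, 0, 0.01, 0],
  [0.001, 0, 0.016, 0],
  [0.001, 0, 0.0165, 0],
  [0.001, 0, 0.0165, 0],
  [0.001, 0, 0.0165, 0],
])

```text
clock: 53.7
eef_pos: [584.9, 23.5, 70.4]
eef_rot: [3.141, -0.0, 1.331]
wrist_force: [0.2, 0.5, -1.7]
finger_gap: 67.3
finger_force: 50.0
```

move_arm([
  [0, 0, 0.0005, 0],
  [0, 0, 0.001, 0],
  [0, 0, 0.001, 0],
])

```text
clock: 54.0
eef_pos: [584.8, 23.5, 69.3]
eef_rot: [3.142, 0.0, 1.331]
wrist_force: [-0.4, -0.3, -1.7]
finger_gap: 67.2
finger_force: 50.0
```

```bash
python3 - <<'E'
from h import *
x,y=slot(0,1); go((x,y,68,76.25)); c=cam('wrist')
s=manip.read_state(); Rt=R.from_euler('xyz',s["eef_rot"]).as_matrix()
p=((cloud(c)-s["eef_pos"])@Rt).reshape(-1,3); p=p[(p[:,0]>45)&(p[:,0]<130)&(abs(p[:,1])<45)&(p[:,2]<3)&(p[:,2]>-25)]
print(np.percentile(p[:,0],99.5),np.percentile(p[:,2],[2,50,98]))
E
```

```text
t 54.0 [584.8  23.5  69.3] yaw 76.2 gap 67.2 j6 0.22
(np.float64(584.7376858923262), np.float64(23.571342069813262), 68, 76.25) -> [ 0.     -0.0001  0.0013] turn -0.0001
93.08653068098594 [-11.44300152  -2.93430052  -1.41083164]
```

move_arm([
  [0, 0, 0.0007, 0],
  [0, 0, 0.0013, 0],
  [0, 0, 0.0013, 0],
  [0, 0, 0.0013, 0],
])

```text
clock: 54.45
eef_pos: [584.9, 23.6, 68.9]
eef_rot: [3.141, -0.0, 1.331]
wrist_force: [-4.8, 0.5, 8.0]
finger_gap: 67.2
finger_force: 50.0
```

```bash
python3 - <<'E'
from h import *
x,y=slot(0,1); go((x,y,68,76.25)); print(manip.read_state()['wrist_force'])
t=cam('top'); P=cloud(t).reshape(-1,3); q=P[(np.hypot(P[:,0]-620,P[:,1]+271)<90)&(P[:,2]>44)&(P[:,2]<58)]; print("tin",rect(q[:,:2]),len(q))
E
```

```text
t 54.5 [584.9  23.6  68.9] yaw 76.2 gap 67.2 j6 0.22
(np.float64(584.7376858923262), np.float64(23.571342069813262), 68, 76.25) -> [-0.     -0.0002  0.0009] turn -0.0001
[-4.81738071  0.49813271  8.0390023 ]
tin (array([ 619.5, -271.5]), array([45.9, 48.3]), 89.69) 183
```

move_arm([
  [0, 0, 0, 0],
  [0, 0, 0, 0],
  [0, 0, 0, 0],
  [0, 0, 0, 0],
  [0, 0, -0.03, 0],
  [0, 0, -0.07, 0],
  [0, 0, -0.12, 0],
  [0, 0, -0.15, 0],
  [0, 0, -0.15, 0],
  [0, 0, -0.15, 0],
], jaw=0.088)

```text
clock: 55.5
eef_pos: [584.8, 23.5, 217.8]
eef_rot: [3.141, -0.0, 1.331]
wrist_force: [0.1, 0.6, -1.1]
finger_gap: 87.7
finger_force: 0.0
```

```bash
python3 - <<'E'
from h import *
c=cam('wrist'); t=cam('top')
def box(cam_,n,cx,cy,r,z0,z1):
    P=cloud(cam_).reshape(-1,3); q=P[(np.hypot(P[:,0]-cx,P[:,1]-cy)<r)&(P[:,2]>z0)&(P[:,2]<z1)]; print(n,rect(q[:,:2]),len(q),np.percentile(q[:,2],[5,50,95]).round(1))
box(c,"tray w",584,23,110,66,84); box(t,"tray t",584,23,110,66,84); box(c,"white w",584,22,140,50,61);box(t,"tin t",620,-271,60,44,58)
go((619,-273,110,100))
cv2.imwrite('pics/w11.png',cv2.resize(c['frame'],(800,600),interpolation=cv2.INTER_CUBIC))
E
```

```text
tray w (array([584.4,  22. ]), array([ 68. , 190.1]), 76.24) 13663 [70.5 71.8 79.8]
tray t (array([585.9,  24.9]), array([ 67.7, 189.4]), 76.17) 198 [68.3 72.2 80.2]
white w (array([584.5,  23.1]), array([181.3, 182.8]), 76.09) 8922 [54.1 55.5 56.8]
tin t (array([ 619.2, -271. ]), array([46.4, 48.3]), -89.51) 184 [46.2 49.9 53.9]
t 55.6 [584.3  23.5 216.4] yaw 76.2 gap 87.8 j6 0.22
(619, -273, 110, 100) -> [-0.2797  0.1045  0.1063] turn -0.4146
```

View pics/w11.png

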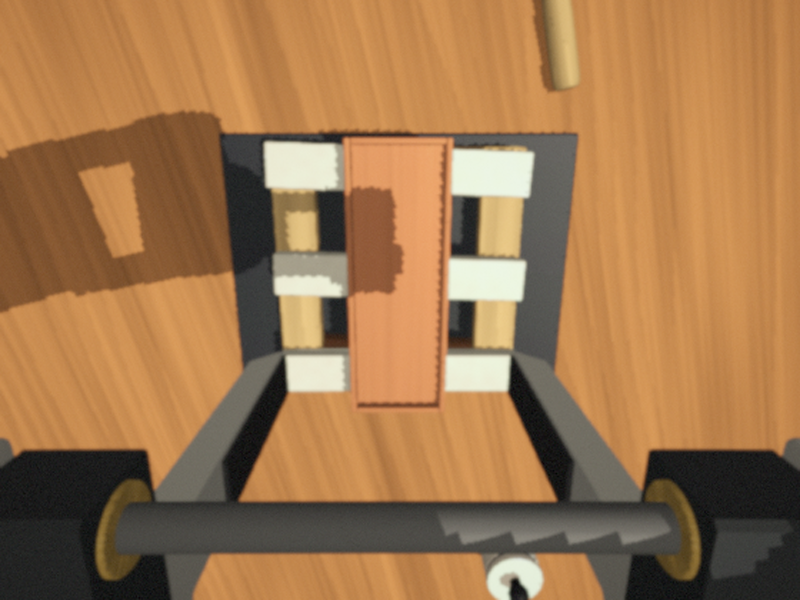

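```bash
cat > layer.py <<'E'
from h import *
def layer(c,z0,z1):
    P=cloud(c).reshape(-1,3); P=P[(P[:,2]>z0)&(P[:,2]<z1)]
    d=P[:,:2]-C; b=np.c_[d@ex,d@ey]; b=b[(abs(b)<110).all(1)]
    for k in (-75,0,75):
        s=b[abs(b[:,1]-k)<27]; o=[]
        for lo,hi in ((-86,-60),(-60,-45),(45,60),(60,86)):
            q=s[(s[:,0]>lo)&(s[:,0]<hi),1]
            o.append((np.percentile(q,[2,98]).mean().round(1),len(q)) if len(q)>20 else None)
        print("by",k,"centre along bx -73,-52,52,73:",o,"ends",np.percentile(s[:,0],[.5,99.5]).round(1))
E
python3 - <<'E'
from layer import *
layer(cam('wrist'),49,61)
E
```

```text
by -75 centre along bx -73,-52,52,73: [(np.float64(-74.9), 608), (np.float64(-74.9), 376), (np.float64(-74.7), 379), (np.float64(-74.7), 571)] ends [-84.4  82.6]
by 0 centre along bx -73,-52,52,73: [(np.float64(1.8), 755), (np.float64(1.4), 428), (np.float64(-1.5), 432), (np.float64(-1.9), 742)] ends [-88.3  89.7]
by 75 centre along bx -73,-52,52,73: [(np.float64(76.7), 877), (np.float64(76.3), 504), (np.float64(72.2), 507), (np.float64(71.7), 865)] ends [-89.5  89.2]
```

The two last white slats are yawed 1.5–2°. I'll square them by squeezing their free ends (clear of the tray).

```bash
python3 - <<'E'
from h import *
for b in ((-72,75),(72,75),(72,0),(-72,0)): print(b,slot(*b).round(1))
x,y=slot(-72,75); go((x,y,100,166.25))
E
```

```text
(-72, 75) [532.4 112.6]
(72, 75) [672.3  78.3]
(72, 0) [654.4   5.5]
(-72, 0) [514.6  39.7]
t 55.6 [584.3  23.5 216.3] yaw 76.2 gap 87.7 j6 0.22
(np.float64(532.3898128979082), np.float64(112.56403948347906), 100, 166.25) -> [ 0.0742 -0.0713  0.1165] turn -1.571
```

move_arm([
  [0.0742, -0.0713, 0.03, -1.571],
  [0.0742, -0.0713, 0.03, -1.571],
  [0.0742, -0.0713, 0.05, -1.571],
  [0.0742, -0.0713, 0.08, -1.571],
  [0.0742, -0.0713, 0.1165, -1.571],
  [0.0742, -0.0713, 0.1165, -1.571],
  [0.0742, -0.0713, 0.1165, -1.571],
  [0.0742, -0.0713, 0.1165, -1.571],
  [0.0742, -0.0713, 0.1165, -1.571],
  [0.0742, -0.0713, 0.1165, -1.571],
  [0.0742, -0.0713, 0.1165, -1.571],
  [0.0742, -0.0713, 0.1165, -1.571],
], jaw=0.046)

```text
clock: 56.85
eef_pos: [532.7, 112.5, 100.4]
eef_rot: [-3.141, -0.002, 2.903]
wrist_force: [-0.3, -0.6, -0.6]
finger_gap: 45.7
finger_force: 0.0
```

move_arm([
  [0, 0, 0, 0],
  [0, 0, 0, 0],
  [0, 0, 0, 0],
])

```text
clock: 57.15
eef_pos: [533.1, 112.6, 101.3]
eef_rot: [-3.141, -0.0, 2.901]
wrist_force: [-0.1, -0.8, -0.2]
finger_gap: 45.9
finger_force: 0.0
```

```bash
python3 - <<'E'
from layer import *
x,y=slot(-72,75); go((x,y,46,166.25)); layer(cam('wrist'),49,61)
E
```

```text
t 57.1 [533.1 112.6 101.3] yaw 166.2 gap 45.9 j6 -1.19
(np.float64(532.3898128979082), np.float64(112.56403948347906), 46, 166.25) -> [ 0.0007 -0.0002  0.0553] turn -0.001
by -75 centre along bx -73,-52,52,73: [(np.float64(-75.1), 1694), (np.float64(-75.0), 920), None, None] ends [-90.1 -27.2]
by 0 centre along bx -73,-52,52,73: [(np.float64(1.7), 1585), (np.float64(1.2), 847), None, None] ends [-89.9  83.2]
by 75 centre along bx -73,-52,52,73: [(np.float64(77.2), 1486), (np.float64(76.4), 789), None, (np.float64(72.0), 887)] ends [-90.3  88.5]
```

move_arm([
  [0.0005, -0.0002, 0.03, 0],
  [0.0005, -0.0002, 0.0545, 0],
  [0.0005, -0.0002, 0.0545, 0],
  [0.0005, -0.0002, 0.0545, 0],
  [0.0005, -0.0002, 0.0545, 0],
])

```text
clock: 57.7
eef_pos: [533.4, 112.6, 48.4]
eef_rot: [3.141, 0.002, 2.902]
wrist_force: [-0.5, -0.7, -0.4]
finger_gap: 46.0
finger_force: 0.0
```

move_arm([
  [0, 0, 0, 0],
  [0, 0, 0, 0],
  [0, 0, 0, 0],
  [0, 0, 0, 0],
], jaw=0.025, squeeze=10)

```text
clock: 58.1
eef_pos: [533.0, 112.6, 47.7]
eef_rot: [3.141, 0.001, 2.902]
wrist_force: [-1.5, 0.1, 6.4]
finger_gap: 30.0
finger_force: 10.0
```

move_arm([
  [0, 0, 0, 0],
  [0, 0, 0, 0],
  [0, 0, 0, 0],
  [0, 0, -0.03, 0],
  [0, 0, -0.055, 0],
  [-0.144, 0, -0.055, 0],
  [-0.144, 0, -0.055, 0],
  [-0.144, 0, -0.055, 0],
  [-0.144, 0, -0.055, 0],
  [-0.144, 0, -0.055, 0],
  [-0.144, 0, -0.055, 0],
], jaw=0.046)

```text
clock: 59.2
eef_pos: [671.7, 78.6, 101.9]
eef_rot: [-3.141, -0.001, 2.902]
wrist_force: [-0.9, 0.3, -0.0]
finger_gap: 46.1
finger_force: 0.0
```

```bash
python3 - <<'E'
from layer import *
x,y=slot(72,75); go((x,y,46,166.25)); layer(cam('wrist'),49,61)
E
```

```text
t 59.2 [671.7  78.6 101.9] yaw 166.3 gap 46.1 j6 -1.27
(np.float64(672.2630709510178), np.float64(78.33727098851014), 46, 166.25) -> [-0.0006 -0.0001  0.0559] turn 0.0004
by -75 centre along bx -73,-52,52,73: [(np.float64(-73.8), 1230), (np.float64(-74.9), 1583), (np.float64(-74.9), 1032), (np.float64(-74.9), 1673)] ends [-71.7  88.5]
by 0 centre along bx -73,-52,52,73: [(np.float64(1.6), 1297), (np.float64(1.2), 1446), (np.float64(-1.6), 960), (np.float64(-2.2), 1571)] ends [-72.3  89.2]
by 75 centre along bx -73,-52,52,73: [(np.float64(74.6), 1252), (np.float64(74.3), 1389), (np.float64(73.4), 898), (np.float64(73.2), 1461)] ends [-72.6  89.4]
```

move_arm([
  [-0.0005, 0, 0.03, 0],
  [-0.0005, 0, 0.0545, 0],
  [-0.0005, 0, 0.0545, 0],
  [-0.0005, 0, 0.0545, 0],
  [-0.0005, 0, 0.0545, 0],
])

```text
clock: 59.75
eef_pos: [673.7, 78.4, 49.6]
eef_rot: [3.141, 0.002, 2.902]
wrist_force: [0.3, 0.5, -1.0]
finger_gap: 46.0
finger_force: 0.0
```

move_arm([
  [0, 0, 0, 0],
  [0, 0, 0, 0],
  [0, 0, 0, 0],
  [0, 0, 0, 0],
], jaw=0.025)

```text
clock: 60.15
eef_pos: [673.3, 78.1, 48.2]
eef_rot: [3.141, 0.001, 2.902]
wrist_force: [-1.1, -0.3, 6.2]
finger_gap: 29.7
finger_force: 10.0
```

move_arm([
  [0, 0, 0, 0],
  [0, 0, 0, 0],
  [0, 0, 0, 0],
  [0, 0, -0.03, 0],
  [0, 0, -0.055, 0],
  [0, -0.075, -0.055, 0],
  [0, -0.075, -0.055, 0],
  [0, -0.075, -0.055, 0],
  [0, -0.075, -0.055, 0],
  [0, -0.075, -0.055, 0],
], jaw=0.046)

```text
clock: 61.15
eef_pos: [655.4, 6.2, 102.4]
eef_rot: [3.141, -0.0, 2.902]
wrist_force: [0.5, 0.5, -0.1]
finger_gap: 46.0
finger_force: 0.0
```

```bash
python3 - <<'E'
from layer import *
x,y=slot(72,0); go((x,y,46,166.25)); layer(cam('wrist'),49,61)
E
```

```text
t 61.1 [655.4   6.2 102.4] yaw 166.3 gap 46.0 j6 -1.38
(np.float64(654.4366290265548), np.float64(5.48661575251554), 46, 166.25) -> [ 0.0007 -0.0009  0.0564] turn 0.0009
by -75 centre along bx -73,-52,52,73: [(np.float64(-75.4), 1176), (np.float64(-75.3), 1449), (np.float64(-75.2), 965), (np.float64(-75.1), 1580)] ends [-71.   88.6]
by 0 centre along bx -73,-52,52,73: [(np.float64(1.0), 1157), (np.float64(0.5), 1385), (np.float64(-2.1), 908), (np.float64(-2.4), 1459)] ends [-71.4  89.1]
by 75 centre along bx -73,-52,52,73: [(np.float64(73.1), 1217), (np.float64(73.2), 1466), (np.float64(73.7), 953), (np.float64(73.8), 1522)] ends [-71.4  89. ]
```

move_arm([
  [0.0005, -0.0003, 0.03, 0],
  [0.0005, -0.0003, 0.0545, 0],
  [0.0005, -0.0003, 0.0545, 0],
  [0.0005, -0.0003, 0.0545, 0],
  [0.0005, -0.0003, 0.0545, 0],
])

```text
clock: 61.7
eef_pos: [655.5, 5.5, 49.6]
eef_rot: [3.141, 0.002, 2.902]
wrist_force: [-0.1, 1.1, -0.1]
finger_gap: 46.0
finger_force: 0.0
```

move_arm([
  [0, 0, 0, 0],
  [0, 0, 0, 0],
  [0, 0, 0, 0],
  [0, 0, 0, 0],
], jaw=0.025)

```text
clock: 62.1
eef_pos: [655.0, 5.1, 48.8]
eef_rot: [3.141, 0.001, 2.902]
wrist_force: [-0.8, 0.1, 6.4]
finger_gap: 29.7
finger_force: 10.0
```

move_arm([
  [0, 0, 0, 0],
  [0, 0, 0, 0],
  [0, 0, 0, 0],
  [0, 0, -0.03, 0],
  [0, 0, -0.055, 0],
  [0.144, 0, -0.055, 0],
  [0.144, 0, -0.055, 0],
  [0.144, 0, -0.055, 0],
  [0.144, 0, -0.055, 0],
  [0.144, 0, -0.055, 0],
  [0.144, 0, -0.055, 0],
], jaw=0.046)

```text
clock: 63.2
eef_pos: [515.9, 39.2, 103.3]
eef_rot: [3.141, 0.001, 2.902]
wrist_force: [-1.0, 0.3, 0.4]
finger_gap: 45.9
finger_force: 0.0
```

```bash
python3 - <<'E'
from layer import *
x,y=slot(-72,0); go((x,y,46,166.25)); layer(cam('wrist'),49,61)
E
```

```text
t 63.2 [515.9  39.2 103.3] yaw 166.2 gap 45.9 j6 -1.33
(np.float64(514.5633709734452), np.float64(39.71338424748446), 46, 166.25) -> [0.0015 0.0002 0.0573] turn -0.0001
by -75 centre along bx -73,-52,52,73: [(np.float64(-75.3), 1573), (np.float64(-75.3), 842), None, (np.float64(-62.2), 48)] ends [-90.2  86.2]
by 0 centre along bx -73,-52,52,73: [(np.float64(0.6), 1455), (np.float64(0.3), 781), None, (np.float64(-0.7), 773)] ends [-90.   89.3]
by 75 centre along bx -73,-52,52,73: [(np.float64(73.2), 1545), (np.float64(73.3), 815), None, (np.float64(60.3), 37)] ends [-90.1  86.3]
```

Whites are now square (within ~1 mm). On to the tin.

```bash
python3 - <<'E'
from h import *
t=cam('top'); P=cloud(t).reshape(-1,3); q=P[(np.hypot(P[:,0]-620,P[:,1]+271)<110)&(P[:,2]>40)&(P[:,2]<78)]; print("tin",rect(q[:,:2]),len(q))
go((618.5,-273.5,160,100))
E
```

```text
tin (array([ 619.3, -271. ]), array([46. , 47.9]), -89.69) 218
t 63.3 [515.7  39.1 102.9] yaw 166.2 gap 45.7 j6 -1.33
(618.5, -273.5, 160, 100) -> [-0.1742 -0.2792 -0.057 ] turn 1.156
```

move_arm([
  [0, 0, -0.05, 0],
  [-0.05, -0.08, -0.057, 0.2],
  [-0.174, -0.279, -0.057, 1.156],
  [-0.174, -0.279, -0.057, 1.156],
  [-0.174, -0.279, -0.057, 1.156],
  [-0.174, -0.279, -0.057, 1.156],
  [-0.174, -0.279, -0.057, 1.156],
  [-0.174, -0.279, -0.057, 1.156],
  [-0.174, -0.279, -0.057, 1.156],
  [-0.174, -0.279, -0.057, 1.156],
  [-0.174, -0.279, -0.057, 1.156],
  [-0.174, -0.279, -0.057, 1.156],
], jaw=0.085)

```text
clock: 64.5
eef_pos: [617.7, -272.5, 160.0]
eef_rot: [3.142, -0.0, 1.749]
wrist_force: [-1.1, 0.1, 0.9]
finger_gap: 84.9
finger_force: 0.0
```

```bash
python3 - <<'E'
from h import *
c=cam('wrist'); P=cloud(c).reshape(-1,3); q=P[(np.hypot(P[:,0]-619,P[:,1]+272)<60)&(P[:,2]>44)&(P[:,2]<56)]
print("tin w",cv2.minEnclosingCircle(q[:,:2].astype(np.float32)),rect(q[:,:2]),len(q))
k=P[(np.hypot(P[:,0]-619,P[:,1]+272)<60)&(P[:,2]>64)&(P[:,2]<76)]; print("knob",k.mean(0),len(k))
go((618.5,-273.5,20,100))
E
```

```text
tin w ((618.8931274414062, -272.0360412597656), 24.783185958862305) (array([ 618.9, -272. ]), array([48.5, 49.1]), -31.78) 2048
knob [ 618.59954624 -270.84588672   69.97880789] 353
t 64.5 [ 617.7 -272.5  160.2] yaw 100.2 gap 85.0 j6 -0.65
(618.5, -273.5, 20, 100) -> [-0.0011  0.0006  0.1402] turn 0.0031
```

move_arm([
  [0.0003, 0.0012, 0.05, 0],
  [0.0003, 0.0012, 0.1, 0],
  [0.0003, 0.0012, 0.138, 0],
  [0.0003, 0.0012, 0.138, 0],
  [0.0003, 0.0012, 0.138, 0],
  [0.0003, 0.0012, 0.138, 0],
])

```text
clock: 65.15
eef_pos: [620.1, -273.0, 25.2]
eef_rot: [3.138, 0.003, 1.746]
wrist_force: [-1.2, -0.5, 0.5]
finger_gap: 84.9
finger_force: 0.0
```

move_arm([
  [0, 0, 0, 0],
  [0, 0, 0, 0],
  [0, 0, 0, 0],
  [0, 0, 0, 0],
  [0, 0, 0, 0],
  [0, 0, -0.03, 0],
  [0, 0, -0.08, 0],
  [0, 0, -0.12, 0],
  [0, 0, -0.12, 0],
  [0, 0, -0.12, 0],
], jaw=0.03, squeeze=35)

```text
clock: 66.15
eef_pos: [618.6, -272.5, 142.1]
eef_rot: [3.141, 0.0, 1.746]
wrist_force: [0.0, -1.0, -2.5]
finger_gap: 49.6
finger_force: 35.0
```

```bash
python3 - <<'E'
from h import *
go((584.4,22.6,140,76.25)); print(manip.read_state()['wrist_force'])
t=cam('top'); P=cloud(t).reshape(-1,3); q=P[(np.hypot(P[:,0]-584,P[:,1]-23)<110)&(P[:,2]>66)&(P[:,2]<84)]; print("tray t",rect(q[:,:2]),len(q))
c=cam('wrist'); cv2.imwrite('pics/w12.png',c['frame'])
E
```

```text
t 66.2 [ 618.6 -272.5  142.1] yaw 100.0 gap 49.6 j6 -0.64
(584.4, 22.6, 140, 76.25) -> [0.2966 0.0176 0.002 ] turn 0.4149
[ 0.03519627 -1.03597643 -2.45713057]
tray t (array([585.7,  24.9]), array([ 68.7, 189.4]), 76.19) 1556
```

View pics/w12.png

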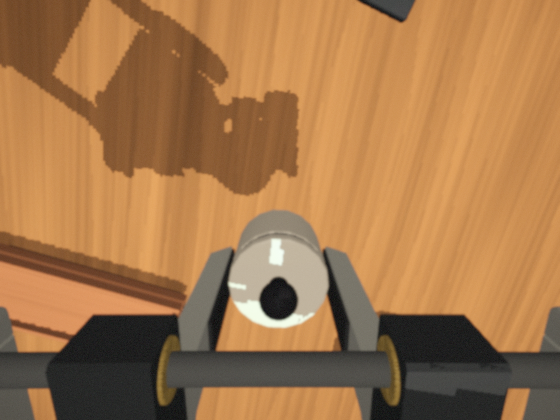

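Tin held upright between the fingers (px 278,275).

move_arm([
  [0.297, 0.0176, 0, 0.415],
  [0.297, 0.0176, 0, 0.415],
  [0.297, 0.0176, 0, 0.415],
  [0.297, 0.0176, 0, 0.415],
  [0.297, 0.0176, 0, 0.415],
  [0.297, 0.0176, 0, 0.415],
  [0.297, 0.0176, 0, 0.415],
  [0.297, 0.0176, 0.02, 0.415],
  [0.297, 0.0176, 0.035, 0.415],
  [0.297, 0.0176, 0.035, 0.415],
  [0.297, 0.0176, 0.035, 0.415],
  [0.297, 0.0176, 0.035, 0.415],
])

```text
clock: 67.45
eef_pos: [584.6, 22.7, 107.5]
eef_rot: [3.141, -0.0, 1.33]
wrist_force: [0.0, -1.2, -1.0]
finger_gap: 49.7
finger_force: 35.0
```

```bash
python3 - <<'E'
from h import *
go((584.4,22.6,95,76.25)); c=cam('wrist'); s=manip.read_state()
P=cloud(c).reshape(-1,3); q=P[np.hypot(P[:,0]-584,P[:,1]-22)<24]; q=q[(q[:,2]>s["eef_pos"][2]+15)&(q[:,2]<s["eef_pos"][2]+60)]
print("lid z above tip",(np.percentile(q[:,2],[10,30,50,70,95])-s["eef_pos"][2]).round(1),len(q),s["finger_gap"])
E
```

```text
t 67.5 [584.6  22.7 107.5] yaw 76.2 gap 49.7 j6 0.22
(584.4, 22.6, 95, 76.25) -> [-0.0001 -0.0002  0.0125] turn -0.0007
lid z above tip [27.6 28.1 28.4 28.9 49.3] 6603 49.4277354155005
```

move_arm([
  [0, 0, 0.006, 0],
  [0, 0, 0.01, 0],
  [0, 0, 0.0125, 0],
  [0, 0, 0.0125, 0],
  [0, 0, 0.0125, 0],
  [0, 0, 0.0125, 0],
])

```text
clock: 68.1
eef_pos: [584.4, 23.1, 94.7]
eef_rot: [3.141, -0.0, 1.331]
wrist_force: [0.1, -0.4, -2.2]
finger_gap: 49.5
finger_force: 35.0
```

move_arm([
  [0, 0, 0.0005, 0],
  [0, 0, 0.001, 0],
  [0, 0, 0.001, 0],
])

```text
clock: 68.4
eef_pos: [584.2, 23.0, 93.4]
eef_rot: [-3.141, 0.0, 1.331]
wrist_force: [-0.3, -0.0, -1.7]
finger_gap: 49.3
finger_force: 35.0
```

move_arm([
  [0, 0, 0.0005, 0],
  [0, 0, 0.001, 0],
  [0, 0, 0.001, 0],
  [0, 0, 0.001, 0],
])

```text
clock: 68.8
eef_pos: [584.4, 23.0, 93.1]
eef_rot: [3.141, -0.0, 1.331]
wrist_force: [-3.9, -0.1, 6.1]
finger_gap: 49.6
finger_force: 35.0
```

Contact with the tray floor; release, rise and back off.

move_arm([
  [0, 0, 0, 0],
  [0, 0, 0, 0],
  [0, 0, 0, 0],
  [0, 0, 0, 0],
  [0, 0, -0.03, 0],
  [0, 0, -0.07, 0],
  [0, 0, -0.12, 0],
  [0, 0, -0.15, 0],
  [0, 0, -0.15, 0],
  [0, 0, -0.15, 0],
], jaw=0.085)

```text
clock: 69.8
eef_pos: [584.3, 23.0, 242.3]
eef_rot: [3.141, -0.0, 1.331]
wrist_force: [-0.1, 0.6, -1.1]
finger_gap: 85.4
finger_force: 0.0
```

```bash
python3 - <<'E'
from layer import *
c=cam('wrist'); layer(c,49,61)
P=cloud(c).reshape(-1,3)
for n,z0,z1,r in (("tray",66,84,110),("lid",115,126,60),("knob",137,148,60)):
    q=P[(np.hypot(P[:,0]-584,P[:,1]-23)<r)&(P[:,2]>z0)&(P[:,2]<z1)]; print(n,rect(q[:,:2]) if len(q)>5 else 0,q[:,:].mean(0).round(1),len(q))
s=cam('scene'); cv2.imwrite('pics/s2.png',cv2.resize(s['frame'][120:330,180:460],(800,600),interpolation=cv2.INTER_CUBIC))
E
```

```text
by -75 centre along bx -73,-52,52,73: [(np.float64(-75.3), 582), (np.float64(-74.6), 324), (np.float64(-74.5), 329), (np.float64(-74.5), 564)] ends [-87.8  88.9]
by 0 centre along bx -73,-52,52,73: [(np.float64(0.7), 667), (np.float64(0.6), 380), (np.float64(-0.3), 383), (np.float64(-0.4), 660)] ends [-88.4  89.5]
by 75 centre along bx -73,-52,52,73: [(np.float64(73.8), 756), (np.float64(73.9), 432), (np.float64(73.9), 438), (np.float64(73.9), 754)] ends [-88.9  89.5]
tray (array([584.6,  22.3]), array([ 68.2, 189.2]), 76.25) [587.   32.   73.3] 9459
lid (array([584.3,  23.2]), array([48.5, 48.7]), 75.37) [584.7  24.9 121.4] 1917
knob (array([584.4,  23.4]), array([16.5, 17. ]), -64.67) [584.4  24.  141.3] 305
```

View pics/s2.png

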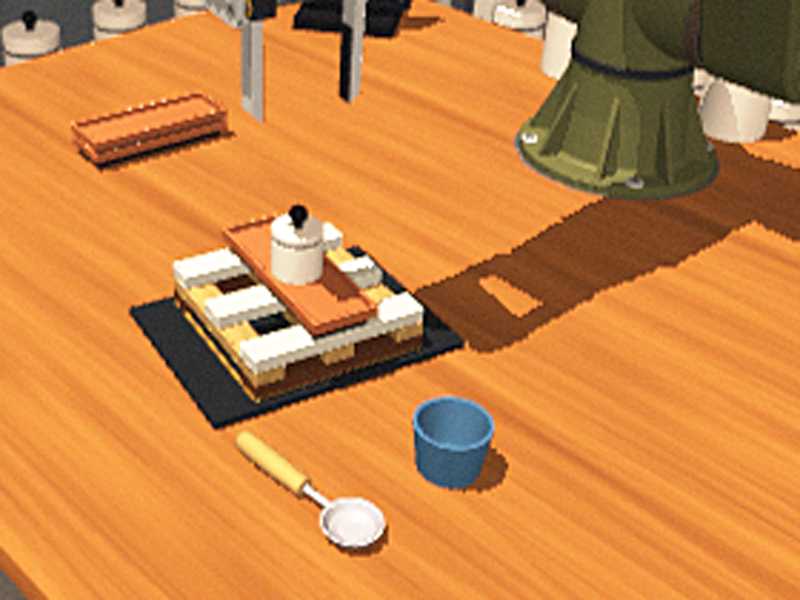

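The scene view shows the riser with tray and upright tin (px 297,245), the two other trays, the cup and the spoon in place.

```bash
python3 -c "
from cell import manip
print(manip.sign_off())"
```

```text
the job is handed in; nothing more can be done
None
```

The job is handed in: the riser stands on the brass square with the top tray centred crosswise on it and the canister upright in the tray; after the tray went on I squared the last two white slats by squeezing their ends, and one outer white slat still sits about 1 mm inside flush.

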